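Load the sanding-spool sled, shift it to its station and check the gap

ROBOT

A 6-joint arm with a two-finger parallel gripper is mounted at the origin on the work surface. World frame = base frame: x ahead of the robot, y to its left, z up, the work surface at z = 0. Lengths are in m, angles in degrees, forces in N, time in s.
With the tool pointing down it reaches from about 0.375 to 0.9 m from the base axis. Payload 3.1 kg.
Tool frame: the origin (TCP) lies at the very end of the fingers, on their centre line; the grasp point (between the pads) lies 19 mm behind it (bot.tcp_to_grasp is the distance from the TCP to the grasp point, in m); z points along the fingers, y is the line along which they close (so a half turn about z gives the same grasp; the last joint's range is limited). The gripper opens to 87 mm and grips with 3 to 60 N. Pads are 19 mm wide; open, the fingers measure 117 mm over their backs; the gripper's body (75 mm by 190 mm) begins 51 mm behind the grasp point.
Start: joints at [-82.936, 30.224, 82.088, -0, 67.689, -10.227], TCP at [0.186, -0.597, 0.223] pointing down, gripper open.
Joint ranges: [-176.69, 176.69], [-43.24, 126.21], [12.49, 139.97], [-82, 262], [0, 151.66], [-163.58, 163.58]. Speed limits (degrees/s): [159.86, 159.86, 180, 180, 180, 180].

INTERFACE

Orientations are given as a 3x3 rotation matrix whose columns are the frame's x, y, z axes.
In Python, from rig import telemetry, capture, camera_info, job, bot gives the robot as it stands. The module is installed in compiled form; this text tells all that it offers.
- The arm moves only by the tool carry_out, never from a script. Its argument "deltas" is a list that holds one entry, the list of rows, each a list of 7 numbers: the shift along the tool's x, y, z scaled (see below), then the turn, a rotation vector about the tool's x, y, z scaled (see below), then the closure, from -1 (fully open) to 1 (shut). In form: [[[dx, dy, dz, ax, ay, az, claw], ...]]. A call has exactly 10 rows; each row is the pose to reach, as a shift and turn from the pose commanded when the call began, along the tool's axes at that moment, turning the shorter way round; what a row does not reach only later rows make up. The controller multiplies each number of a shift by 15 cm and each number of a turn by 360 degrees. A row lasts 1/12 s, in which the tool goes at most 41.7 mm and 7.16 degrees, less where a joint would pass 70% of its speed; a pose out of reach is approached as far as the arm can. A call with a number of a shift or a turn outside -1 to 1 is refused whole. A call with a gripper value outside its range is refused whole. The fingers move at their own pace and stop on an object; the grip force is fixed at half the most. Time passes only in rows, so rows that repeat a pose let the fingers close, or fill a call up. It gives the time, the measured TCP pose, the force, the opening and the grip force at its end, in the units of the state.
- telemetry.read_state(): the state, without advancing time (a new reading comes with each control period).
- capture(name): name is "side" or "top"; returns the picture (400x640x3 uint8, red, green, blue); there is no depth.
- camera_info(name): a dict with "mtx" (3x3 intrinsics, pixels), "k1" (the pictures are not rectified: a ray, as slopes to the right and down, at radius r is drawn at 1 + k1 r^2 times it, then the intrinsics apply), "cam_to_world" (4x4, takes a point from camera to world coordinates). Camera axes: x right, y down, z forward; pixel columns grow to the right and rows downward; lengths in m; the calibration is good to about 2 mm. A picture is of the moment at which its call begins. camera_info takes no time and is no camera call.
- job.hand_in(): hands the job in; it is judged then, once.
The state is a dict: "time_s": time; "joint_positions": joint angles; "qvel": joint speeds; "tau": joint torques, N m; "position": TCP position; "tcp_rot": TCP orientation; "force": force on the tool from outside, world axes, zero at the start; "moment": the same for the moment, N m; "opening": opening from 0.0 (shut) to 1.0 (fully open); "grasp_force": force on a finger pad.
Only numpy, scipy, OpenCV 4.12 (cv2) and the standard library are available. Lean on these libraries where they do the work, as an engineer would, in place of code of your own. Each camera call takes 0.05 s, during which the arm holds its last target. There are 200 camera calls.

TASK

Put every sanding spool from the bench onto a free spindle of the sled, collar up and seated flat on the deck, while the sled is still near its starting end. Then push the loaded sled along its rails until it clicks into the detent by the green block, and check the gap there: lower the yellow-handled gauge blade straight into the middle of the gap between the sled's end plate and the green block until its shoulders rest on top. Then put the gauge back fully home in its wooden holder, leave the spools seated and the sled in the detent, and leave the billet, wrench and screwdriver lying where they are.

Things in the scene. Friction and masses are not known exactly. Their poses are not given: they have to be found in the camera images.
- spool0: Sanding spool, one of up to four alike (3 or 4 are present; an absent one reads None from the start). Standing upright, 72 mm tall, about 0.25 kg: brown abrasive drum with black flanges, 72 mm diameter, from 0 to 38 mm height; above it an aluminium collar 34 mm diameter from 38 to 72 mm, the place to grip. Through bore 22 mm diameter along its z axis. Origin at the centre of its underside, z up.
- spool1: Sanding spool, one of up to four alike (3 or 4 are present; an absent one reads None from the start). Standing upright, 72 mm tall, about 0.25 kg: brown abrasive drum with black flanges, 72 mm diameter, from 0 to 38 mm height; above it an aluminium collar 34 mm diameter from 38 to 72 mm, the place to grip. Through bore 22 mm diameter along its z axis. Origin at the centre of its underside, z up.
- spool2: Sanding spool, one of up to four alike (3 or 4 are present; an absent one reads None from the start). Standing upright, 72 mm tall, about 0.25 kg: brown abrasive drum with black flanges, 72 mm diameter, from 0 to 38 mm height; above it an aluminium collar 34 mm diameter from 38 to 72 mm, the place to grip. Through bore 22 mm diameter along its z axis. Origin at the centre of its underside, z up.
- spool3: Sanding spool, one of up to four alike (3 or 4 are present; an absent one reads None from the start). Standing upright, 72 mm tall, about 0.25 kg: brown abrasive drum with black flanges, 72 mm diameter, from 0 to 38 mm height; above it an aluminium collar 34 mm diameter from 38 to 72 mm, the place to grip. Through bore 22 mm diameter along its z axis. Origin at the centre of its underside, z up.
- sled (a joint): Travel of the sled along the fixture's +y axis, in m. It starts between 0 and 0.03 (starting end); the sprung ball detent of the working station is at 0.120, the end stop at 0.124. Friction about 1.2 N holds the sled where it is left; about 4 to 6 N pushes it over the detent's hump from 0.102 to 0.111, after which it pulls itself in to 0.120. The loaded sled weighs up to 2.2 kg.
- spindle0 (a point): Foot of one of the sled's four steel spindles, on its axis at the deck surface, 30 mm above the bench. Spindle 18 mm diameter, 45 mm tall, its last 12 mm a cone down to 8 mm. The four stand in a square of 88 mm pitch. z up, x and y along the fixture's axes. A seated spool has its origin here.
- spindle1 (a point): Foot of one of the sled's four steel spindles, on its axis at the deck surface, 30 mm above the bench. Spindle 18 mm diameter, 45 mm tall, its last 12 mm a cone down to 8 mm. The four stand in a square of 88 mm pitch. z up, x and y along the fixture's axes. A seated spool has its origin here.
- spindle2 (a point): Foot of one of the sled's four steel spindles, on its axis at the deck surface, 30 mm above the bench. Spindle 18 mm diameter, 45 mm tall, its last 12 mm a cone down to 8 mm. The four stand in a square of 88 mm pitch. z up, x and y along the fixture's axes. A seated spool has its origin here.
- spindle3 (a point): Foot of one of the sled's four steel spindles, on its axis at the deck surface, 30 mm above the bench. Spindle 18 mm diameter, 45 mm tall, its last 12 mm a cone down to 8 mm. The four stand in a square of 88 mm pitch. z up, x and y along the fixture's axes. A seated spool has its origin here.
- push_face (a point): Middle of the outer face of the red push plate at the sled's -y end, 58 mm above the bench. The plate is 80 mm wide (fixture x), 12 mm thick and stands from 30 to 70 mm above the bench; its outer face is flush with the deck's end, and faces the fixture's -y. Push it toward +y with the closed fingers; the base plate under it is 10 mm high.
- fixture: Grey base plate 200 x 450 x 10 mm fixed to the bench, carrying the rails, the sled (deck 170 x 240 mm, top 30 mm above the bench) and, at its +y end, the green block. Origin at the centre of its underside; sled travel along +y. It does not move.
- gap (a point): Centre of the gap's mouth as it is with the sled in the detent, level with the plate tops 70 mm above the bench; x along the gap, y across it (fixture axes), z up. The gap is then 10 mm wide (its top 6 mm flares to 18 mm), 80 mm long and deeper than the blade, between the sled's steel end plate (12 mm thick) and the green block (35 mm thick). Short of the detent it is wider.
- gauge: Gap gauge standing blade down in its holder, 100 mm tall, 0.12 kg. Steel blade 30 mm wide (its x), 6 mm thick (its y; the last 10 mm tapering to 3 mm), from the origin at the middle of the blade's lower end up to 45 mm; above it a yellow handle 44 mm (x) x 28 mm (y), from 45 to 100 mm. Its underside forms the shoulders that rest on gap or holder. Grip the handle across its 44 mm (along x).
- holder: Wooden holder block 75 x 50 x 55 mm, fixed to the bench, origin at the centre of its underside, z up; slot along its x.
- holder_slot (a point): Centre of the mouth of the holder's slot, 55 mm above the bench; slot 36 mm (x) x 11 mm (y), 50 mm deep, edges chamfered 3 mm. The gauge when home has its shoulders on the holder's top, blade end 45 mm below this point, and its x along the slot (either way round).
- billet: Bystander: aluminium billet 50 x 130 x 30 mm. Leave alone.
- wrench: Bystander: wrench 170 mm long. Leave alone.
- screwdriver: Bystander: green screwdriver 200 mm long. Leave alone.
Mind the look-alikes: they are no part of the job. What is shaped like the spool1 but orange or turquoise is not meant.

How it is judged:
By the outcome, as a careful person would: the job done as asked, in the order asked, and still so for the second after the job is handed in, with the robot touching nothing.
Of spool0, spool1, spool2, spool3 only 3 to 4 are there at a start; the rules pass over those that are not, and their reading is None.
At some moment in a run one of spool0, spool1, spool2, spool3 may be knocked a few centimetres aside while the robot is not near it.
It also fails if it takes over 208 s, if anything falls off the work surface, if the arm or the gripper's body presses on something with over 40 N, if the wrist force passes 120 N, or if a joint passes its speed limit or range.

## Working session

There is one attempt and no reset: what is moved stays moved. The work goes in short steps, Python scripts to look and compute and a tool call to move; the robot and the scene stay as the last step left them, time stands still between calls to the robot, and variables do not carry over. Pictures are saved under pics/ and viewed, at most 14 in all, crops included, and the job is handed in when it is done.

Besides the shell and the picture viewer there is one more tool, called after "Request:" as name(argument=value, ...) on one line, values as JSON. carry_out: Moves the arm, as the interface text tells. Its arguments: {"type":"object","properties":{"deltas":{"type":"array","items":{"type":"array","items":{"type":"array","items":{"type":"number"}}}}},"required":["deltas"]}

```bash
mkdir -p pics; ls; python3 - <<'E'
from rig import telemetry, capture, camera_info, job, bot
import cv2
print(telemetry.read_state())
for n in("top","side"):
    im=capture(n); cv2.imwrite(f"pics/{n}0.png",im[:,:,::-1]); print(camera_info(n))
E
```

```text
pics
{'time_s': 0.0, 'joint_positions': array([-8.29353694e+01,  3.02790537e+01,  8.21569143e+01, -3.25731631e-04,
        6.76888649e+01, -1.02277120e+01]), 'qvel': array([-0.00495586, -0.03028196, -0.00894956,  0.01490027,  0.0663632 ,
       -0.01514311]), 'tau': array([-1.25143910e-03, -4.40046430e+01, -1.76588684e+01,  6.31138030e-02,
        5.81175741e-02, -1.55154785e-04]), 'position': array([ 0.18570969, -0.59600024,  0.22156777]), 'tcp_rot': array([[ 9.54799943e-01,  2.97249044e-01, -2.73180833e-04],
       [ 2.97248924e-01, -9.54797573e-01,  2.16155631e-03],
       [ 3.81688149e-04, -2.14505655e-03, -9.99997627e-01]]), 'force': array([ 0.34041152,  0.35434635, -0.01100614]), 'moment': array([-0.03000236,  0.00490286, -0.02167192]), 'grasp_force': 0.0, 'opening': 1.0018431573845794}
{'mtx': array([[425.12359526,   0.        , 319.31133597],
       [  0.        , 425.12359526, 200.05297414],
       [  0.        ,   0.        ,   1.        ]]), 'k1': 0.022767143678504666, 'cam_to_world': array([[-0.015898  , -0.98297493,  0.18305066,  0.37137077],
       [-0.99974484,  0.01268911, -0.01868808, -0.01387289],
       [ 0.01604717, -0.18330106, -0.98292584,  1.28066912],
       [ 0.        ,  0.        ,  0.        ,  1.        ]])}
{'mtx': array([[480.21106125,   0.        , 324.42973642],
       [  0.        , 480.21106125, 198.20485128],
       [  0.        ,   0.        ,   1.        ]]), 'k1': -0.12949386624007297, 'cam_to_world': array([[-0.76528026, -0.43910312,  0.4706746 , -0.00817615],
       [-0.64336065,  0.49812602, -0.58134116,  0.71808387],
       [ 0.02081345, -0.74770243, -0.66370768,  0.88494501],
       [ 0.        ,  0.        ,  0.        ,  1.        ]])}
```

View pics/top0.png

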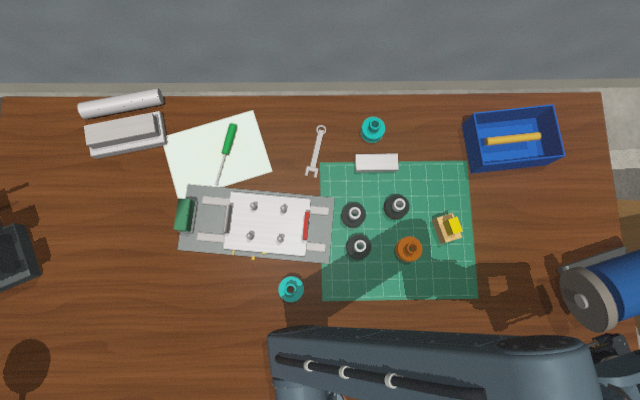

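View pics/side0.png

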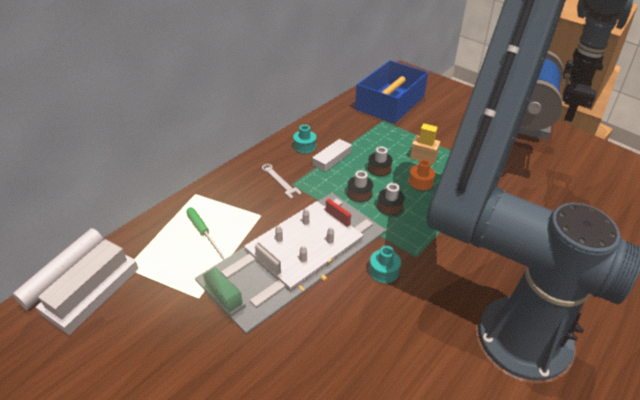

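Both views show the sled, its green block at left, three black/brown spools near (354,214), (397,206) and (359,246) in top, an orange and two turquoise decoys, and the gauge at about (450,228). I'll enlarge these areas.

```bash
python3 - <<'E'
import cv2
im=cv2.imread("pics/top0.png")
cv2.imwrite("pics/c1.png",cv2.resize(im[175:275,170:340],None,fx=4.7,fy=4.7,interpolation=cv2.INTER_CUBIC))
cv2.imwrite("pics/c2.png",cv2.resize(im[180:280,335:475],None,fx=5.7,fy=5.7,interpolation=cv2.INTER_CUBIC))
E
```

```text
(no output)
```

View pics/c1.png

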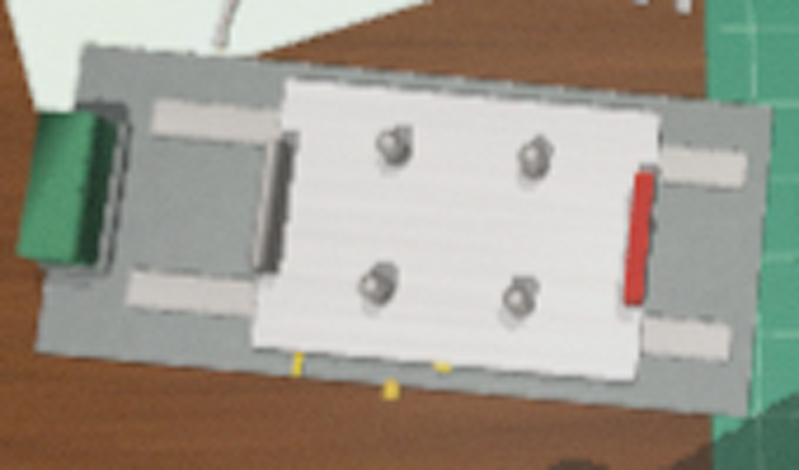

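View pics/c2.png

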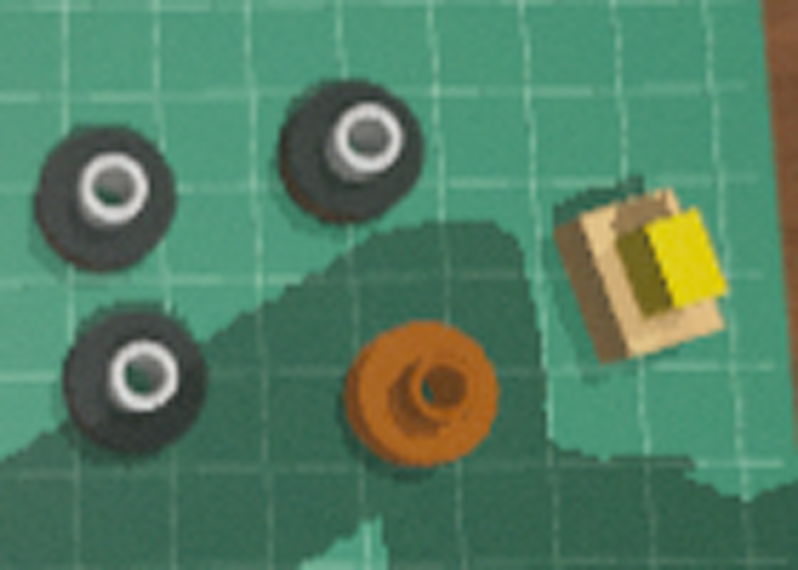

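Enlarged: the collar rings (c2, scale 5.7) are at (113,188), (370,138) and (144,377), and the handle top is centred at about (685,260). In c1 (scale 4.7) the base corners are at (87,44), (772,107), (748,414) and (37,352), with the deck corners and four spindle tips also clear.

```bash
cat > h.py <<'E'
import numpy as np, cv2
from rig import telemetry, capture, camera_info, job, bot
def world(cam,uv,z):
    c=camera_info(cam); T=c["cam_to_world"]
    p=cv2.undistortPoints(np.array(uv,float).reshape(-1,1,2),c["mtx"],np.array([c["k1"],0,0,0])).reshape(-1,2)
    d=np.c_[p,np.ones(len(p))]@T[:3,:3].T; o=T[:3,3]
    return (o+d*((z-o[2])/d[:,2])[:,None])[:,:2]
def yaw(R): return np.degrees(np.arctan2(R[1,0],R[0,0]))
def plan(start,targets):
    """start=(x,y,z,yaw); targets same; prints tool-frame units for each leg"""
    for t in targets:
        a=np.radians(start[3]); d=np.subtract(t,start)
        tx=d[0]*np.cos(a)+d[1]*np.sin(a); ty=d[0]*np.sin(a)-d[1]*np.cos(a)
        print(np.round([tx/.15,ty/.15,-d[2]/.15,0,0,-d[3]/360],4).tolist(),"rows",np.round(max(np.linalg.norm(d[:3])/.0417,abs(d[3])/7.16),1)); start=t
def now():
    s=telemetry.read_state(); return [*s["position"],yaw(s["tcp_rot"])]
E
python3 - <<'E'
from h import *
from scipy.optimize import least_squares
np.set_printoptions(precision=4,suppress=True)
c1=lambda p:np.array(p)/4.7+[170-.5+.1,175-.4]
c2=lambda p:np.array(p)/5.7+[335-.4,180-.4]
base=world("top",c1([(87,44),(772,107),(748,414),(37,352)]),.01)
deck=world("top",c1([(288,80),(660,115),(634,380),(253,347)]),.03)
tips=world("top",c1([(398,145),(538,156),(377,284),(517,297)]),.073)
sp=world("top",c2([(113,188),(370,138),(144,377)]),.072)
g=world("top",c2([(643,228),(700,209),(727,295),(670,311)]),.110)
hol=world("top",c2([(580,212),(672,188),(724,326),(627,361)]),.055)
print(base,deck,tips,"spools",sp,"gauge",g,g.mean(0),"holder",hol,hol.mean(0),sep="\n")
q=np.array
B=q([(100,225),(100,-225),(-100,-225),(-100,225)])/1e3
def fit(P,W):
    def f(v):
        c,s=np.cos(v[2]),np.sin(v[2]); return (P@q([[c,s],[-s,c]])+v[:2]-W).ravel()
    r=least_squares(f,[*W.mean(0),0]); return r.x*[1,1,57.2958],np.abs(r.fun).max()
# try the fixture y sense +y world
print(fit(B,base)); print(fit(q([(85,120),(85,-120),(-85,-120),(-85,120)])/1e3,deck)); print(fit(q([(44,44),(44,-44),(-44,44),(-44,-44)])/1e3,tips))
E
```

```text
[[ 0.6629  0.3601]
 [ 0.6158 -0.0825]
 [ 0.4191 -0.063 ]
 [ 0.4649  0.3831]]
[[ 0.6333  0.2265]
 [ 0.6076 -0.0099]
 [ 0.4404  0.0082]
 [ 0.4644  0.2442]]
[[0.5829 0.1504]
 [0.5749 0.0649]
 [0.4979 0.1619]
 [0.4888 0.0776]]
spools
[[ 0.5585 -0.1374]
 [ 0.5824 -0.2688]
 [ 0.4631 -0.1499]]
gauge
[[ 0.5294 -0.3921]
 [ 0.5384 -0.4207]
 [ 0.496  -0.4306]
 [ 0.4886 -0.4023]]
[ 0.5131 -0.4114]
holder
[[ 0.5455 -0.3781]
 [ 0.5573 -0.4262]
 [ 0.4861 -0.4474]
 [ 0.4691 -0.3968]]
[ 0.5145 -0.4121]
(array([ 0.5407,  0.1494, -6.0019]), np.float64(0.0026631294679337336))
(array([ 0.5364,  0.1173, -6.0412]), np.float64(0.0013539229088927913))
(array([ 0.5361,  0.1137, -6.9139]), np.float64(0.0022815657272787365))
```

```bash
cat >> h.py <<'E'
def pix(cam,P):
    c=camera_info(cam); W=np.linalg.inv(c["cam_to_world"])
    r,_=cv2.Rodrigues(W[:3,:3]); return cv2.projectPoints(np.array(P,float).reshape(-1,1,3),r,W[:3,3],c["mtx"],np.array([c["k1"],0,0,0,0]))[0].reshape(-1,2)
def overlay(cam,im,box,k,curves):
    """box u0,v0,u1,v1 ; curves: (Nx3 points, bgr)"""
    u0,v0,u1,v1=box; o=cv2.resize(im[v0:v1,u0:u1],None,fx=k,fy=k,interpolation=cv2.INTER_CUBIC)
    for P,col in curves:
        q=((pix(cam,P)-[u0,v0]+.5)*k-.5); cv2.polylines(o,[np.round(q).astype(np.int32)],True,col,1,cv2.LINE_AA)
    return o
def circ(x,y,z,r): t=np.linspace(0,6.283,40); return np.c_[x+r*np.cos(t),y+r*np.sin(t),0*t+z]
E
python3 - <<'E'
from h import *
cx,cy,a=.5365,.1170,np.radians(-6.0); R=np.array([[np.cos(a),-np.sin(a)],[np.sin(a),np.cos(a)]])
cv=[]
for i in(44,-44):
    for j in(44,-44):
        x,y=R@[i/1e3,j/1e3]+[cx,cy]; cv+= [(circ(x,y,.075,.004),(0,0,255)),(circ(x,y,.03,.009),(0,160,0))]
d=(R@(np.array([(85,120),(85,-120),(-85,-120),(-85,120)])/1e3).T).T+[cx,cy]; cv.append((np.c_[d,[.03]*4],(255,0,0)))
for x,y in [(.5585,-.1374),(.5824,-.2688),(.4631,-.1499)]: cv+=[(circ(x,y,.072,.017),(0,0,255)),(circ(x,y,.038,.036),(0,255,255))]
t=overlay("top",cv2.imread("pics/top0.png"),(215,180,425,265),3.8,cv)
s=overlay("side",cv2.imread("pics/side0.png"),(240,140,440,290),4,cv)
cv2.imwrite("pics/o1.png",t);cv2.imwrite("pics/o2.png",s)
E
```

```text
(no output)
```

View pics/o1.png

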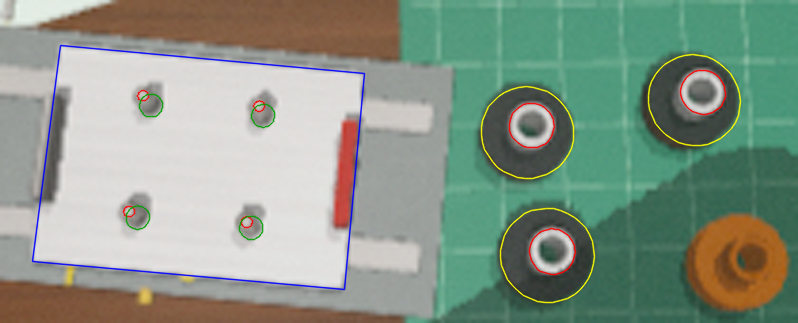

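View pics/o2.png

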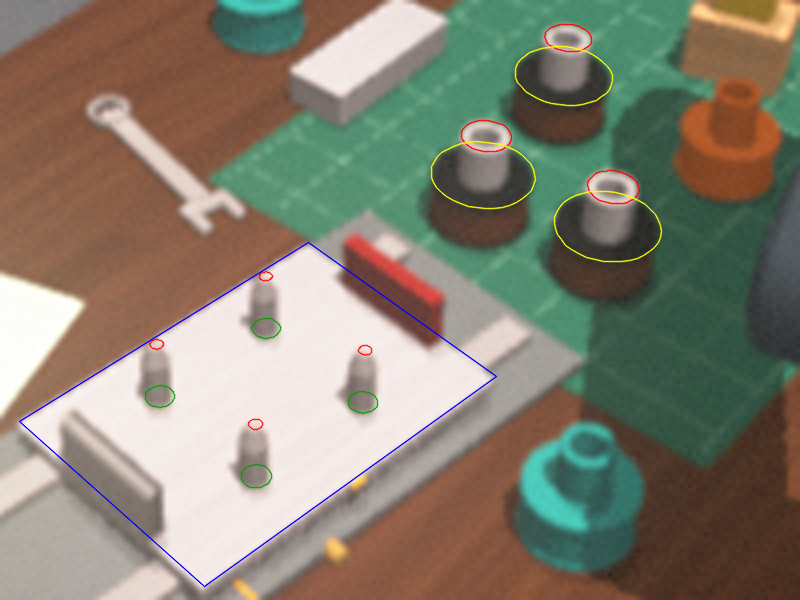

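The overlays agree with the image to about 1 px. The spools fit well, and the spindles average to a centre near (0.536, 0.1155). I'll pick the spool at (0.582,-0.269) first, with tool x along the fixture's y (yaw 84°).

```bash
python3 - <<'E'
from h import *
n=now(); print(n)
T=[.5824,-.2688,.163,84]; w=[[n[i]+(T[i]-n[i])*f for i in range(4)] for f in(1/3,2/3,1)]
plan(n,w)
E
```

```text
[np.float64(0.18572622979101885), np.float64(-0.5960934934651475), np.float64(0.22166447197523467), np.float64(17.29049822943184)]
[1.0578, -0.4325, 0.1304, 0.0, 0.0, -0.0618] rows 4.1
[1.1428, 0.0, 0.1304, 0.0, 0.0, -0.0618] rows 4.1
[1.0578, 0.4325, 0.1304, 0.0, 0.0, -0.0618] rows 4.1
```

```bash
python3 - <<'E'
from h import *
n=now()
T=[.5824,-.2688,.163,84]; w=[[n[i]+(T[i]-n[i])*f for i in range(4)] for f in(.25,.5,.75,1)]
plan(n,w)
E
```

```text
[0.7934, -0.3243, 0.0978, 0.0, 0.0, -0.0463] rows 3.1
[0.8531, -0.083, 0.0978, 0.0, 0.0, -0.0463] rows 3.1
[0.841, 0.1653, 0.0978, 0.0, 0.0, -0.0463] rows 3.1
[0.7582, 0.3997, 0.0978, 0.0, 0.0, -0.0463] rows 3.1
```

Request:
carry_out(deltas=[[[0.2,-0.08,0.02,0,0,-0.012,-1],[0.4,-0.16,0.05,0,0,-0.024,-1],[0.6,-0.24,0.07,0,0,-0.035,-1],[0.793,-0.324,0.098,0,0,-0.0463,-1],[0.793,-0.324,0.098,0,0,-0.0463,-1],[0.793,-0.324,0.098,0,0,-0.0463,-1],[0.793,-0.324,0.098,0,0,-0.0463,-1],[0.793,-0.324,0.098,0,0,-0.0463,-1],[0.793,-0.324,0.098,0,0,-0.0463,-1],[0.793,-0.324,0.098,0,0,-0.0463,-1]]])

```text
time_s: 0.93
position: [0.2841, -0.5159, 0.2079]
tcp_rot: [[0.83, 0.557, 0.0], [0.557, -0.83, -0.001], [-0.0, 0.0, -1.0]]
force: [0.7, -0.5, 0.4]
opening: 0.995
grasp_force: 0.0
```

Request:
carry_out(deltas=[[[0.2,-0.02,0.02,0,0,-0.012,-1],[0.4,-0.04,0.05,0,0,-0.024,-1],[0.6,-0.06,0.07,0,0,-0.035,-1],[0.853,-0.083,0.098,0,0,-0.0463,-1],[0.853,-0.083,0.098,0,0,-0.0463,-1],[0.853,-0.083,0.098,0,0,-0.0463,-1],[0.853,-0.083,0.098,0,0,-0.0463,-1],[0.853,-0.083,0.098,0,0,-0.0463,-1],[0.853,-0.083,0.098,0,0,-0.0463,-1],[0.853,-0.083,0.098,0,0,-0.0463,-1]]])

```text
time_s: 1.77
position: [0.3832, -0.4342, 0.1933]
tcp_rot: [[0.636, 0.772, 0.0], [0.772, -0.636, -0.001], [-0.0, 0.0, -1.0]]
force: [-0.1, -0.6, -0.7]
opening: 1.005
grasp_force: 0.0
```

Request:
carry_out(deltas=[[[0.2,0.04,0.02,0,0,-0.012,-1],[0.4,0.08,0.05,0,0,-0.024,-1],[0.6,0.12,0.07,0,0,-0.035,-1],[0.841,0.165,0.098,0,0,-0.0463,-1],[0.841,0.165,0.098,0,0,-0.0463,-1],[0.841,0.165,0.098,0,0,-0.0463,-1],[0.841,0.165,0.098,0,0,-0.0463,-1],[0.841,0.165,0.098,0,0,-0.0463,-1],[0.841,0.165,0.098,0,0,-0.0463,-1],[0.841,0.165,0.098,0,0,-0.0463,-1]]])

```text
time_s: 2.6
position: [0.4824, -0.3524, 0.1786]
tcp_rot: [[0.388, 0.922, 0.0], [0.922, -0.388, -0.0], [-0.0, 0.0, -1.0]]
force: [0.2, -0.1, -0.3]
opening: 1.0
grasp_force: 0.0
```

Request:
carry_out(deltas=[[[0.2,0.1,0.02,0,0,-0.012,-1],[0.4,0.2,0.05,0,0,-0.024,-1],[0.6,0.3,0.07,0,0,-0.035,-1],[0.758,0.4,0.098,0,0,-0.0463,-1],[0.758,0.4,0.098,0,0,-0.0463,-1],[0.758,0.4,0.098,0,0,-0.0463,-1],[0.758,0.4,0.098,0,0,-0.0463,-1],[0.758,0.4,0.098,0,0,-0.0463,-1],[0.758,0.4,0.098,0,0,-0.0463,-1],[0.758,0.4,0.098,0,0,-0.0463,-1]]])

```text
time_s: 3.43
position: [0.5817, -0.2707, 0.164]
tcp_rot: [[0.107, 0.994, 0.0], [0.994, -0.107, -0.0], [-0.0, 0.0, -1.0]]
force: [-0.5, 0.3, 0.8]
opening: 1.0
grasp_force: 0.0
```

```bash
python3 - <<'E'
from h import *
n=now(); print(n)
im=capture("top")[:,:,::-1]; s=capture("side")[:,:,::-1]; a=cv2.imread("pics/top0.png")
cv2.imwrite("pics/m1.png",np.vstack([im[100:400,160:640],s[100:400,160:640]]))
plan(n,[[.5824,-.2688,.043,84]])
E
```

```text
[np.float64(0.5817461974280458), np.float64(-0.270683797867247), np.float64(0.16402621282487198), np.float64(83.84592748022439)]
[0.013, 0.003, 0.8068, 0.0, 0.0, -0.0004] rows 2.9
```

View pics/m1.png

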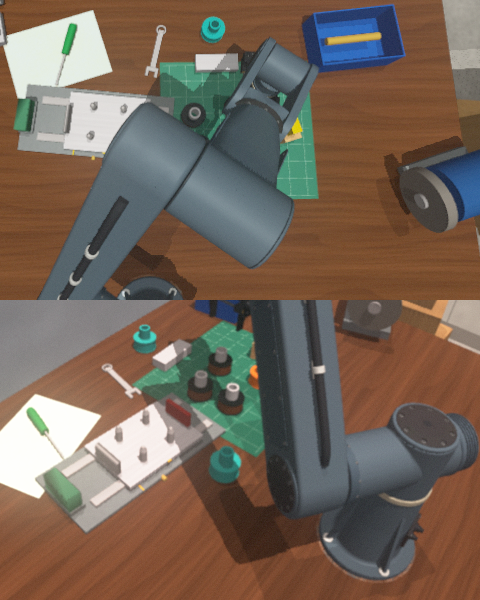

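No fourth spool has shown up, and the three are unmoved, visible in side view at about (220,360), (200,385) and (231,397). Descend, grip and lift.

Request:
carry_out(deltas=[[[0.013,0.003,0.15,0,0,0,-1],[0.013,0.003,0.3,0,0,0,-1],[0.013,0.003,0.45,0,0,0,-1],[0.013,0.003,0.6,0,0,0,-1],[0.013,0.003,0.7,0,0,0,-1],[0.013,0.003,0.76,0,0,0,-1],[0.013,0.003,0.8,0,0,0,-1],[0.013,0.003,0.8,0,0,0,-1],[0.013,0.003,0.8,0,0,0,1],[0.013,0.003,0.8,0,0,0,1]]])

```text
time_s: 4.37
position: [0.5839, -0.2683, 0.0449]
tcp_rot: [[0.105, 0.994, 0.002], [0.994, -0.105, -0.001], [-0.001, 0.002, -1.0]]
force: [-0.1, -0.3, 0.1]
opening: 0.919
grasp_force: 0.0
```

Request:
carry_out(deltas=[[[0,0,0,0,0,0,1],[0,0,0,0,0,0,1],[0,0,0,0,0,0,1],[0,0,0,0,0,0,1],[0,0,0,0,0,0,1],[0,0,0,0,0,0,1],[0,0,0,0,0,0,1],[0,0,0,0,0,0,1],[0,0,0,0,0,0,1],[0,0,0,0,0,0,1]]])

```text
time_s: 5.2
position: [0.5832, -0.2677, 0.0437]
tcp_rot: [[0.105, 0.994, 0.0], [0.994, -0.105, -0.0], [-0.0, 0.0, -1.0]]
force: [0.8, 0.3, 0.3]
opening: 0.372
grasp_force: 30.0
```

Request:
carry_out(deltas=[[[0,0,-0.1,0,0,0,1],[0,0,-0.2,0,0,0,1],[0,0,-0.3,0,0,0,1],[0,0,-0.4,0,0,0,1],[0,0,-0.5,0,0,0,1],[0,0,-0.6,0,0,0,1],[0,0,-0.7,0,0,0,1],[0,0,-0.8,0,0,0,1],[0,0,-0.9,0,0,0,1],[0,0,-0.9,0,0,0,1]]])

```text
time_s: 6.03
position: [0.5843, -0.2685, 0.1812]
tcp_rot: [[0.105, 0.994, 0.004], [0.994, -0.105, -0.003], [-0.002, 0.004, -1.0]]
force: [0.3, -0.3, -2.6]
opening: 0.374
grasp_force: 30.0
```

```bash
python3 - <<'E'
from h import *
n=now(); print(n)
T=[.5847,.1547,.178,84]; w=[[n[i]+(T[i]-n[i])*f for i in range(4)] for f in(.34,.67,1)]
plan(n,w); 
E
```

```text
[np.float64(0.5843468584929707), np.float64(-0.26845874043525364), np.float64(0.1811882702981752), np.float64(83.96714813637371)]
[0.9539, -0.1, 0.0072, 0.0, 0.0, -0.0] rows 3.5
[0.9259, -0.0969, 0.007, 0.0, 0.0, -0.0] rows 3.3
[0.9259, -0.0967, 0.007, 0.0, 0.0, -0.0] rows 3.3
```

Request:
carry_out(deltas=[[[0.1,-0.01,0,0,0,0,1],[0.25,-0.026,0,0,0,0,1],[0.4,-0.042,0,0,0,0,1],[0.55,-0.058,0,0,0,0,1],[0.7,-0.073,0,0,0,0,1],[0.85,-0.09,0,0,0,0,1],[0.95,-0.1,0.007,0,0,0,1],[0.954,-0.1,0.007,0,0,0,1],[0.954,-0.1,0.007,0,0,0,1],[0.954,-0.1,0.007,0,0,0,1]]])

```text
time_s: 6.87
position: [0.5833, -0.1243, 0.1772]
tcp_rot: [[0.105, 0.994, -0.0], [0.994, -0.105, -0.001], [-0.001, -0.0, -1.0]]
force: [0.2, -0.0, -3.0]
opening: 0.373
grasp_force: 30.0
```

Request:
carry_out(deltas=[[[0.1,-0.01,0,0,0,0,1],[0.25,-0.026,0,0,0,0,1],[0.4,-0.042,0,0,0,0,1],[0.55,-0.058,0,0,0,0,1],[0.7,-0.073,0,0,0,0,1],[0.85,-0.09,0,0,0,0,1],[0.926,-0.097,0.007,0,0,0,1],[0.926,-0.097,0.007,0,0,0,1],[0.926,-0.097,0.007,0,0,0,1],[0.926,-0.097,0.007,0,0,0,1]]])

```text
time_s: 7.7
position: [0.5838, 0.0147, 0.1766]
tcp_rot: [[0.106, 0.994, 0.0], [0.994, -0.106, -0.001], [-0.001, 0.001, -1.0]]
force: [-0.4, -0.5, -2.8]
opening: 0.368
grasp_force: 30.0
```

Request:
carry_out(deltas=[[[0.1,-0.01,0,0,0,0,1],[0.25,-0.026,0,0,0,0,1],[0.4,-0.042,0,0,0,0,1],[0.55,-0.058,0,0,0,0,1],[0.7,-0.073,0,0,0,0,1],[0.85,-0.09,0,0,0,0,1],[0.926,-0.097,0.007,0,0,0,1],[0.926,-0.097,0.007,0,0,0,1],[0.926,-0.097,0.007,0,0,0,1],[0.926,-0.097,0.007,0,0,0,1]]])

```text
time_s: 8.53
position: [0.5838, 0.1539, 0.1755]
tcp_rot: [[0.106, 0.994, -0.0], [0.994, -0.106, -0.001], [-0.001, -0.0, -1.0]]
force: [-0.2, 0.3, -3.0]
opening: 0.372
grasp_force: 30.0
```

```bash
python3 - <<'E'
from h import *
n=now(); print(n)
plan(n,[[.5847,.1547,.121,84],[.5847,.1547,.075,84]])
cv=[(circ(n[0],n[1],n[2]-.043,.036),(0,0,255)),(circ(.5847,.1547,.075,.004),(0,255,0)),(circ(.5847,.1547,.03,.009),(0,255,0))]
im=capture("side")[:,:,::-1]
cv2.imwrite("pics/m2.png",overlay("side",im,(220,100,420,250),4,cv))
E
```

```text
[np.float64(0.5837628273914979), np.float64(0.15392248110358003), np.float64(0.17545574933100772), np.float64(83.9052308303836)]
[0.0058, 0.0057, 0.363, 0.0, 0.0, -0.0003] rows 1.3
[0.0, 0.0, 0.3067, 0.0, 0.0, -0.0] rows 1.1
```

View pics/m2.png

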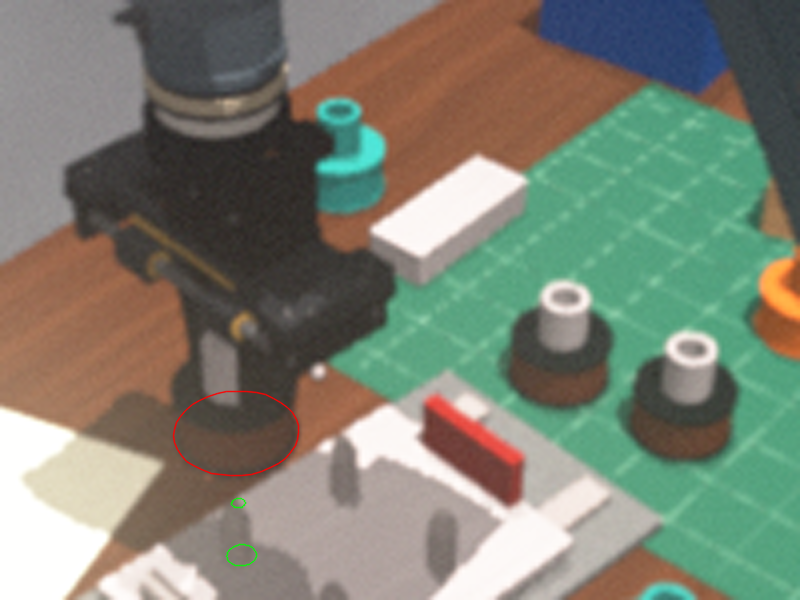

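The spool hangs over spindle (x≈236) as predicted. Insert.

Request:
carry_out(deltas=[[[0.005,0.005,0.05,0,0,0,1],[0.005,0.005,0.1,0,0,0,1],[0.005,0.005,0.15,0,0,0,1],[0.005,0.005,0.2,0,0,0,1],[0.005,0.005,0.24,0,0,0,1],[0.005,0.005,0.28,0,0,0,1],[0.005,0.005,0.32,0,0,0,1],[0.005,0.005,0.36,0,0,0,1],[0.005,0.005,0.36,0,0,0,1],[0.005,0.005,0.36,0,0,0,1]]])

```text
time_s: 9.42
position: [0.5841, 0.1562, 0.1211]
tcp_rot: [[0.105, 0.994, -0.001], [0.994, -0.105, -0.0], [-0.0, -0.001, -1.0]]
force: [-0.3, 0.4, -2.9]
opening: 0.371
grasp_force: 30.0
```

Request:
carry_out(deltas=[[[0,0,0.03,0,0,0,1],[0,0,0.05,0,0,0,1],[0,0,0.07,0,0,0,1],[0,0,0.09,0,0,0,1],[0,0,0.11,0,0,0,1],[0,0,0.13,0,0,0,1],[0,0,0.15,0,0,0,1],[0,0,0.16,0,0,0,1],[0,0,0.16,0,0,0,1],[0,0,0.16,0,0,0,1]]])

```text
time_s: 10.25
position: [0.5844, 0.1562, 0.0975]
tcp_rot: [[0.105, 0.994, -0.0], [0.994, -0.105, 0.0], [0.0, -0.0, -1.0]]
force: [-0.3, -0.0, -3.4]
opening: 0.376
grasp_force: 30.0
```

Request:
carry_out(deltas=[[[0,0,0.03,0,0,0,1],[0,0,0.05,0,0,0,1],[0,0,0.07,0,0,0,1],[0,0,0.09,0,0,0,1],[0,0,0.11,0,0,0,1],[0,0,0.13,0,0,0,1],[0,0,0.15,0,0,0,1],[0,0,0.15,0,0,0,1],[0,0,0.15,0,0,0,1],[0,0,0.15,0,0,0,1]]])

```text
time_s: 11.08
position: [0.5844, 0.1562, 0.0751]
tcp_rot: [[0.105, 0.994, -0.0], [0.994, -0.105, 0.0], [0.0, -0.0, -1.0]]
force: [1.1, 1.0, -2.9]
opening: 0.368
grasp_force: 30.0
```

```bash
python3 - <<'E'
from h import *
n=now(); print(n, telemetry.read_state()["force"])
T=[.5585,-.1374,.165,84]; n[2]=.175; w=[[n[i]+(T[i]-n[i])*f for i in range(4)] for f in(.5,1)]
plan(n,w)
E
```

```text
[np.float64(0.5844139296803004), np.float64(0.15621826537851868), np.float64(0.07505112670584733), np.float64(83.96166742162302)] [ 1.12195377  0.95912692 -2.89306749]
[-0.9824, 0.0171, 0.0333, 0.0, 0.0, -0.0001] rows 3.5
[-0.9824, 0.0167, 0.0333, 0.0, 0.0, -0.0001] rows 3.5
```

Request:
carry_out(deltas=[[[0,0,0,0,0,0,-0.2],[0,0,0,0,0,0,-0.2],[0,0,0,0,0,0,-0.2],[0,0,0,0,0,0,-0.5],[0,0,0,0,0,0,-0.5],[0,0,-0.1,0,0,0,-0.5],[0,0,-0.25,0,0,0,-0.5],[0,0,-0.45,0,0,0,-0.5],[0,0,-0.67,0,0,0,-0.5],[0,0,-0.67,0,0,0,-0.5]]])

```text
time_s: 11.92
position: [0.5888, 0.1566, 0.1823]
tcp_rot: [[0.105, 0.994, 0.013], [0.994, -0.105, 0.001], [0.002, 0.013, -1.0]]
force: [0.4, -0.1, -0.6]
opening: 0.747
grasp_force: 0.0
```

Request:
carry_out(deltas=[[[-0.2,0,0,0,0,0,-1],[-0.4,0.01,0.01,0,0,0,-1],[-0.6,0.01,0.02,0,0,0,-1],[-0.8,0.015,0.03,0,0,0,-1],[-0.98,0.017,0.033,0,0,0,-1],[-0.98,0.017,0.033,0,0,0,-1],[-0.98,0.017,0.033,0,0,0,-1],[-0.98,0.017,0.033,0,0,0,-1],[-0.98,0.017,0.033,0,0,0,-1],[-0.98,0.017,0.033,0,0,0,-1]]])

```text
time_s: 12.75
position: [0.5714, 0.0109, 0.1706]
tcp_rot: [[0.103, 0.995, -0.0], [0.995, -0.103, 0.0], [0.0, -0.0, -1.0]]
force: [-0.2, -0.5, 0.8]
opening: 0.999
grasp_force: 0.0
```

```bash
python3 - <<'E'
from h import *
n=now(); print(n)
im=capture("side")[:,:,::-1]
cv=[(circ(.5844,.1562,.102,.017),(0,0,255)),(circ(.5844,.1562,.068,.036),(0,255,255))]
for x,y in [(.5585,-.1374),(.4631,-.1499)]: cv+=[(circ(x,y,.072,.017),(0,0,255)),(circ(x,y,.038,.036),(0,255,255))]
for x,y in [(.5755,.0671),(.4971,.1639),(.4879,.0763)]: cv+=[(circ(x,y,.075,.004),(0,0,255)),(circ(x,y,.03,.009),(0,160,0))]
cv2.imwrite("pics/m3.png",overlay("side",im,(220,130,420,280),4,cv))
plan(n,[[.5585,-.1374,.165,84],[.5585,-.1374,.043,84]])
E
```

```text
[np.float64(0.571424990349248), np.float64(0.010944236261671158), np.float64(0.17063467983885552), np.float64(84.06095457273635)]
[-0.9926, 0.0166, 0.0376, 0.0, 0.0, 0.0002] rows 3.6
[0.0, 0.0, 0.8133, 0.0, 0.0, -0.0] rows 2.9
```

View pics/m3.png

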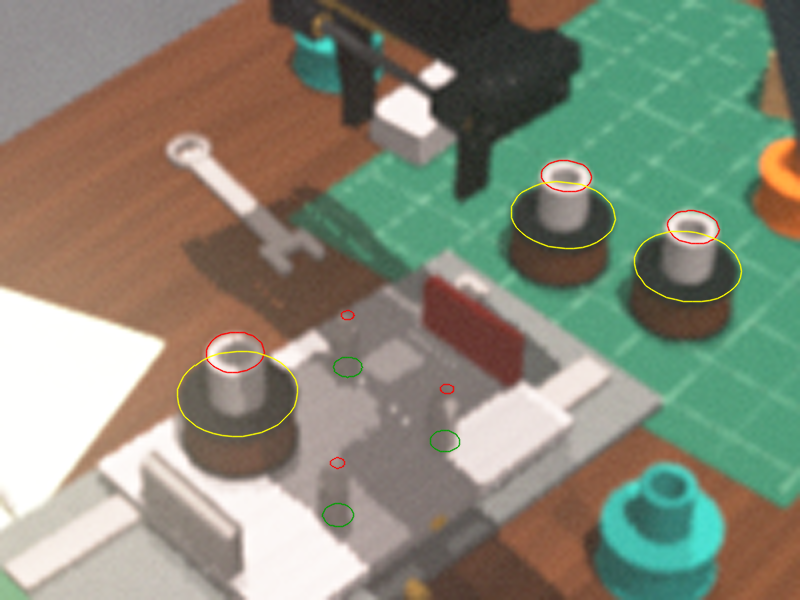

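The first spool is seated flat, its ring at (235,350) with the same small bias as the others. The other two spools haven't moved. Next: spool A.

Request:
carry_out(deltas=[[[-0.2,0,0,0,0,0,-1],[-0.4,0.01,0.01,0,0,0,-1],[-0.6,0.01,0.02,0,0,0,-1],[-0.8,0.015,0.03,0,0,0,-1],[-0.993,0.017,0.038,0,0,0,-1],[-0.993,0.017,0.038,0,0,0,-1],[-0.993,0.017,0.038,0,0,0,-1],[-0.993,0.017,0.038,0,0,0,-1],[-0.993,0.017,0.038,0,0,0,-1],[-0.993,0.017,0.038,0,0,0,-1]]])

```text
time_s: 13.63
position: [0.5584, -0.1372, 0.165]
tcp_rot: [[0.103, 0.995, -0.0], [0.995, -0.103, 0.0], [0.0, -0.0, -1.0]]
force: [0.0, -0.0, -0.0]
opening: 0.999
grasp_force: 0.0
```

Request:
carry_out(deltas=[[[0,0,0.15,0,0,0,-1],[0,0,0.3,0,0,0,-1],[0,0,0.45,0,0,0,-1],[0,0,0.6,0,0,0,-1],[0,0,0.7,0,0,0,-1],[0,0,0.76,0,0,0,-1],[0,0,0.8,0,0,0,-1],[0,0,0.805,0,0,0,-1],[0,0,0.805,0,0,0,-1],[0,0,0.805,0,0,0,1]]])

```text
time_s: 14.47
position: [0.5591, -0.1388, 0.0451]
tcp_rot: [[0.105, 0.994, 0.002], [0.994, -0.105, -0.001], [-0.001, 0.002, -1.0]]
force: [0.4, 0.6, -0.2]
opening: 0.973
grasp_force: 0.0
```

Request:
carry_out(deltas=[[[0,0,0,0,0,0,1],[0,0,0,0,0,0,1],[0,0,0,0,0,0,1],[0,0,0,0,0,0,1],[0,0,0,0,0,0,1],[0,0,0,0,0,0,1],[0,0,0,0,0,0,1],[0,0,0,0,0,0,1],[0,0,0,0,0,0,1],[0,0,0,0,0,0,1]]])

```text
time_s: 15.3
position: [0.5587, -0.1388, 0.0442]
tcp_rot: [[0.105, 0.994, 0.001], [0.994, -0.105, -0.0], [-0.0, 0.001, -1.0]]
force: [0.5, -0.6, -0.0]
opening: 0.383
grasp_force: 30.0
```

Request:
carry_out(deltas=[[[0,0,-0.1,0,0,0,1],[0,0,-0.2,0,0,0,1],[0,0,-0.3,0,0,0,1],[0,0,-0.4,0,0,0,1],[0,0,-0.5,0,0,0,1],[0,0,-0.6,0,0,0,1],[0,0,-0.7,0,0,0,1],[0,0,-0.8,0,0,0,1],[0,0,-0.88,0,0,0,1],[0,0,-0.88,0,0,0,1]]])

```text
time_s: 16.13
position: [0.5592, -0.1391, 0.1781]
tcp_rot: [[0.105, 0.994, 0.003], [0.994, -0.105, -0.002], [-0.001, 0.003, -1.0]]
force: [-0.1, -0.5, -1.5]
opening: 0.388
grasp_force: 30.0
```

```bash
python3 - <<'E'
from h import *
n=now(); print(n)
T=[.5755,.0675,.176,84]; w=[[n[i]+(T[i]-n[i])*f for i in range(4)] for f in(.5,1)]
plan(n,w)
E
```

```text
[np.float64(0.5592192589507355), np.float64(-0.13906822750852316), np.float64(0.17808004834298868), np.float64(83.97073714982605)]
[0.6905, -0.0184, 0.0069, 0.0, 0.0, -0.0] rows 2.5
[0.6905, -0.0182, 0.0069, 0.0, 0.0, -0.0] rows 2.5
```

Request:
carry_out(deltas=[[[0.1,-0.003,0,0,0,0,1],[0.22,-0.006,0,0,0,0,1],[0.36,-0.01,0,0,0,0,1],[0.5,-0.014,0,0,0,0,1],[0.62,-0.017,0.005,0,0,0,1],[0.69,-0.018,0.007,0,0,0,1],[0.69,-0.018,0.007,0,0,0,1],[0.69,-0.018,0.007,0,0,0,1],[0.69,-0.018,0.007,0,0,0,1],[0.69,-0.018,0.007,0,0,0,1]]])

```text
time_s: 16.97
position: [0.5666, -0.0366, 0.175]
tcp_rot: [[0.106, 0.994, -0.0], [0.994, -0.106, -0.0], [-0.0, -0.0, -1.0]]
force: [1.0, -0.0, -3.1]
opening: 0.387
grasp_force: 30.0
```

Request:
carry_out(deltas=[[[0.1,-0.003,0,0,0,0,1],[0.22,-0.006,0,0,0,0,1],[0.36,-0.01,0,0,0,0,1],[0.5,-0.014,0,0,0,0,1],[0.62,-0.017,0.005,0,0,0,1],[0.685,-0.018,0.007,0,0,0,1],[0.685,-0.018,0.007,0,0,0,1],[0.685,-0.018,0.007,0,0,0,1],[0.685,-0.018,0.007,0,0,0,1],[0.685,-0.018,0.007,0,0,0,1]]])

```text
time_s: 17.8
position: [0.5748, 0.0657, 0.1741]
tcp_rot: [[0.106, 0.994, -0.0], [0.994, -0.106, -0.0], [-0.0, 0.0, -1.0]]
force: [0.6, -0.2, -2.7]
opening: 0.385
grasp_force: 30.0
```

Request:
carry_out(deltas=[[[0,0,0.05,0,0,0,1],[0,0,0.1,0,0,0,1],[0,0,0.15,0,0,0,1],[0,0,0.2,0,0,0,1],[0,0,0.24,0,0,0,1],[0,0,0.28,0,0,0,1],[0,0,0.32,0,0,0,1],[0,0,0.35,0,0,0,1],[0,0,0.35,0,0,0,1],[0,0,0.35,0,0,0,1]]])

```text
time_s: 18.63
position: [0.5745, 0.0671, 0.1213]
tcp_rot: [[0.105, 0.994, -0.001], [0.994, -0.105, 0.0], [-0.0, -0.001, -1.0]]
force: [-0.1, -0.1, -3.1]
opening: 0.387
grasp_force: 30.0
```

```bash
python3 - <<'E'
from h import *
n=now(); print(n)
plan(n,[[.5755,.0672,.098,84]])
E
```

```text
[np.float64(0.5745085113093106), np.float64(0.06706333526581693), np.float64(0.12128734809146342), np.float64(83.97232533594999)]
[0.0016, 0.0065, 0.1552, 0.0, 0.0, -0.0001] rows 0.6
```

Request:
carry_out(deltas=[[[0,0.005,0.03,0,0,0,1],[0,0.005,0.05,0,0,0,1],[0,0.005,0.07,0,0,0,1],[0,0.005,0.09,0,0,0,1],[0,0.005,0.11,0,0,0,1],[0,0.005,0.13,0,0,0,1],[0,0.005,0.15,0,0,0,1],[0,0.005,0.155,0,0,0,1],[0,0.005,0.155,0,0,0,1],[0,0.005,0.155,0,0,0,1]]])

```text
time_s: 19.47
position: [0.5754, 0.0669, 0.0983]
tcp_rot: [[0.105, 0.994, 0.0], [0.994, -0.105, 0.0], [0.0, 0.0, -1.0]]
force: [0.7, 1.1, -2.4]
opening: 0.386
grasp_force: 30.0
```

Request:
carry_out(deltas=[[[0,0,0.03,0,0,0,1],[0,0,0.05,0,0,0,1],[0,0,0.07,0,0,0,1],[0,0,0.09,0,0,0,1],[0,0,0.11,0,0,0,1],[0,0,0.13,0,0,0,1],[0,0,0.15,0,0,0,1],[0,0,0.152,0,0,0,1],[0,0,0.152,0,0,0,1],[0,0,0.152,0,0,0,1]]])

```text
time_s: 20.3
position: [0.5755, 0.0669, 0.0756]
tcp_rot: [[0.105, 0.994, 0.0], [0.994, -0.105, -0.0], [0.0, 0.0, -1.0]]
force: [0.2, -0.1, -2.6]
opening: 0.394
grasp_force: 30.0
```

Request:
carry_out(deltas=[[[0,0,0,0,0,0,-0.2],[0,0,0,0,0,0,-0.2],[0,0,0,0,0,0,-0.2],[0,0,0,0,0,0,-0.5],[0,0,0,0,0,0,-0.5],[0,0,-0.1,0,0,0,-0.5],[0,0,-0.25,0,0,0,-0.5],[0,0,-0.45,0,0,0,-0.5],[0,0,-0.67,0,0,0,-0.5],[0,0,-0.67,0,0,0,-0.5]]])

```text
time_s: 21.13
position: [0.5798, 0.0667, 0.1825]
tcp_rot: [[0.105, 0.994, 0.013], [0.994, -0.105, -0.001], [0.0, 0.013, -1.0]]
force: [0.5, -0.8, -0.0]
opening: 0.752
grasp_force: 0.0
```

Request:
carry_out(deltas=[[[-0.2,-0.08,0,0,0,0,-1],[-0.4,-0.16,0.01,0,0,0,-1],[-0.6,-0.23,0.02,0,0,0,-1],[-0.758,-0.297,0.037,0,0,0,-1],[-0.758,-0.297,0.037,0,0,0,-1],[-0.758,-0.297,0.037,0,0,0,-1],[-0.758,-0.297,0.037,0,0,0,-1],[-0.758,-0.297,0.037,0,0,0,-1],[-0.758,-0.297,0.037,0,0,0,-1],[-0.758,-0.297,0.037,0,0,0,-1]]])

```text
time_s: 21.97
position: [0.5196, -0.0407, 0.1705]
tcp_rot: [[0.104, 0.995, 0.0], [0.995, -0.104, 0.0], [0.0, 0.0, -1.0]]
force: [-0.8, -0.6, 1.0]
opening: 1.001
grasp_force: 0.0
```

```bash
python3 - <<'E'
from h import *
n=now(); print(n)
im=capture("side")[:,:,::-1]
cv=[(circ(.5844,.1562,.102,.017),(0,0,255)),(circ(.5844,.1562,.068,.036),(0,255,255)),(circ(.5755,.067,.102,.017),(0,0,255)),(circ(.5755,.067,.068,.036),(0,255,255))]
for x,y in [(.4631,-.1499)]: cv+=[(circ(x,y,.072,.017),(0,0,255)),(circ(x,y,.038,.036),(0,255,255))]
cv2.imwrite("pics/m4.png",overlay("side",im,(240,130,440,280),4,cv))
plan(n,[[.4631,-.1499,.165,84],[.4631,-.1499,.043,84]])
E
```

```text
[np.float64(0.5195833635874216), np.float64(-0.04068576411135631), np.float64(0.17052211514705334), np.float64(84.04608514783844)]
[-0.7632, -0.299, 0.0368, 0.0, 0.0, 0.0001] rows 3.0
[0.0, 0.0, 0.8133, 0.0, 0.0, -0.0] rows 2.9
```

View pics/m4.png

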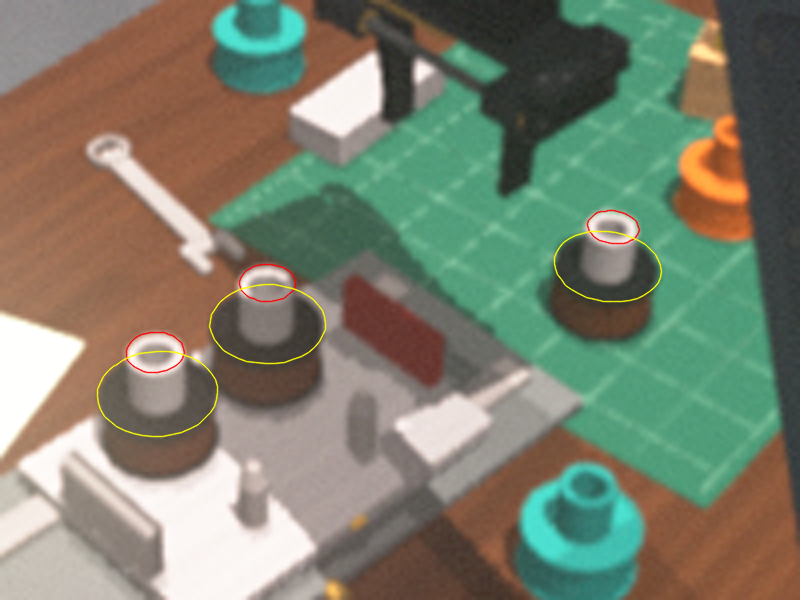

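Two spools are seated and the third is still at (612,228) in the crop, unmoved. Grip it.

Request:
carry_out(deltas=[[[-0.2,-0.08,0,0,0,0,-1],[-0.4,-0.16,0.01,0,0,0,-1],[-0.6,-0.23,0.02,0,0,0,-1],[-0.763,-0.299,0.037,0,0,0,-1],[-0.763,-0.299,0.037,0,0,0,-1],[-0.763,-0.299,0.037,0,0,0,-1],[-0.763,-0.299,0.037,0,0,0,-1],[-0.763,-0.299,0.037,0,0,0,-1],[-0.763,-0.299,0.037,0,0,0,-1],[-0.763,-0.299,0.037,0,0,0,-1]]])

```text
time_s: 22.85
position: [0.4629, -0.1497, 0.165]
tcp_rot: [[0.103, 0.995, 0.0], [0.995, -0.103, 0.0], [0.0, 0.0, -1.0]]
force: [-0.1, -0.2, -0.7]
opening: 0.999
grasp_force: 0.0
```

Request:
carry_out(deltas=[[[0,0,0.15,0,0,0,-1],[0,0,0.3,0,0,0,-1],[0,0,0.45,0,0,0,-1],[0,0,0.6,0,0,0,-1],[0,0,0.7,0,0,0,-1],[0,0,0.76,0,0,0,-1],[0,0,0.8,0,0,0,-1],[0,0,0.805,0,0,0,-1],[0,0,0.805,0,0,0,-1],[0,0,0.805,0,0,0,1]]])

```text
time_s: 23.68
position: [0.4631, -0.1508, 0.0449]
tcp_rot: [[0.105, 0.994, 0.001], [0.994, -0.105, -0.001], [-0.001, 0.002, -1.0]]
force: [0.3, 0.5, -0.1]
opening: 0.973
grasp_force: 0.0
```

Request:
carry_out(deltas=[[[0,0,0,0,0,0,1],[0,0,0,0,0,0,1],[0,0,0,0,0,0,1],[0,0,0,0,0,0,1],[0,0,0,0,0,0,1],[0,0,0,0,0,0,1],[0,0,0,0,0,0,1],[0,0,0,0,0,0,1],[0,0,0,0,0,0,1],[0,0,0,0,0,0,1]]])

```text
time_s: 24.52
position: [0.463, -0.1508, 0.0443]
tcp_rot: [[0.105, 0.994, 0.001], [0.994, -0.105, -0.0], [-0.0, 0.001, -1.0]]
force: [0.1, 0.6, 0.7]
opening: 0.383
grasp_force: 30.0
```

Request:
carry_out(deltas=[[[0,0,-0.1,0,0,0,1],[0,0,-0.2,0,0,0,1],[0,0,-0.3,0,0,0,1],[0,0,-0.4,0,0,0,1],[0,0,-0.5,0,0,0,1],[0,0,-0.6,0,0,0,1],[0,0,-0.7,0,0,0,1],[0,0,-0.8,0,0,0,1],[0,0,-0.88,0,0,0,1],[0,0,-0.88,0,0,0,1]]])

```text
time_s: 25.35
position: [0.4631, -0.1509, 0.1777]
tcp_rot: [[0.105, 0.994, 0.002], [0.994, -0.105, -0.002], [-0.001, 0.003, -1.0]]
force: [1.1, -0.2, -3.1]
opening: 0.383
grasp_force: 30.0
```

```bash
python3 - <<'E'
from h import *
n=now(); print(n)
T=[.4879,.0758,.176,84]; w=[[n[i]+(T[i]-n[i])*f for i in range(4)] for f in(.5,1)]
plan(n,w)
E
```

```text
[np.float64(0.46305455688587893), np.float64(-0.15087981109610094), np.float64(0.17773199477597254), np.float64(83.97651961397605)]
[0.7601, 0.0031, 0.0058, 0.0, 0.0, -0.0] rows 2.7
[0.7601, 0.0032, 0.0058, 0.0, 0.0, -0.0] rows 2.7
```

Request:
carry_out(deltas=[[[0.1,0,0,0,0,0,1],[0.22,0,0,0,0,0,1],[0.36,0,0,0,0,0,1],[0.5,0,0,0,0,0,1],[0.65,0.003,0.005,0,0,0,1],[0.76,0.003,0.006,0,0,0,1],[0.76,0.003,0.006,0,0,0,1],[0.76,0.003,0.006,0,0,0,1],[0.76,0.003,0.006,0,0,0,1],[0.76,0.003,0.006,0,0,0,1]]])

```text
time_s: 26.18
position: [0.4748, -0.038, 0.1749]
tcp_rot: [[0.106, 0.994, -0.001], [0.994, -0.106, -0.0], [-0.0, -0.001, -1.0]]
force: [-0.5, -0.3, -2.5]
opening: 0.382
grasp_force: 30.0
```

Request:
carry_out(deltas=[[[0.1,0,0,0,0,0,1],[0.22,0,0,0,0,0,1],[0.36,0,0,0,0,0,1],[0.5,0,0,0,0,0,1],[0.65,0.003,0.005,0,0,0,1],[0.76,0.003,0.006,0,0,0,1],[0.76,0.003,0.006,0,0,0,1],[0.76,0.003,0.006,0,0,0,1],[0.76,0.003,0.006,0,0,0,1],[0.76,0.003,0.006,0,0,0,1]]])

```text
time_s: 27.02
position: [0.4874, 0.0749, 0.1743]
tcp_rot: [[0.107, 0.994, -0.0], [0.994, -0.107, -0.0], [-0.0, -0.0, -1.0]]
force: [-0.7, 0.2, -3.5]
opening: 0.379
grasp_force: 30.0
```

Request:
carry_out(deltas=[[[0,0,0.05,0,0,0,1],[0,0,0.1,0,0,0,1],[0,0,0.15,0,0,0,1],[0,0,0.2,0,0,0,1],[0,0,0.24,0,0,0,1],[0,0,0.28,0,0,0,1],[0,0,0.32,0,0,0,1],[0,0,0.35,0,0,0,1],[0,0,0.35,0,0,0,1],[0,0,0.35,0,0,0,1]]])

```text
time_s: 27.85
position: [0.4872, 0.0761, 0.1216]
tcp_rot: [[0.105, 0.994, -0.001], [0.994, -0.105, 0.0], [-0.0, -0.001, -1.0]]
force: [-0.3, -0.1, -2.8]
opening: 0.38
grasp_force: 30.0
```

```bash
python3 - <<'E'
from h import *
n=now(); print(n)
plan(n,[[.4879,.0761,.098,84]])
E
```

```text
[np.float64(0.4872422460121811), np.float64(0.07612469765856884), np.float64(0.12160609494808268), np.float64(83.96933355466001)]
[0.0003, 0.0044, 0.1574, 0.0, 0.0, -0.0001] rows 0.6
```

Request:
carry_out(deltas=[[[0,0.004,0.03,0,0,0,1],[0,0.004,0.05,0,0,0,1],[0,0.004,0.07,0,0,0,1],[0,0.004,0.09,0,0,0,1],[0,0.004,0.11,0,0,0,1],[0,0.004,0.13,0,0,0,1],[0,0.004,0.15,0,0,0,1],[0,0.004,0.157,0,0,0,1],[0,0.004,0.157,0,0,0,1],[0,0.004,0.157,0,0,0,1]]])

```text
time_s: 28.68
position: [0.4879, 0.0761, 0.0982]
tcp_rot: [[0.105, 0.994, -0.0], [0.994, -0.105, 0.0], [0.0, -0.0, -1.0]]
force: [0.3, 0.4, -3.8]
opening: 0.381
grasp_force: 30.0
```

Request:
carry_out(deltas=[[[0,0,0.03,0,0,0,1],[0,0,0.05,0,0,0,1],[0,0,0.07,0,0,0,1],[0,0,0.09,0,0,0,1],[0,0,0.11,0,0,0,1],[0,0,0.13,0,0,0,1],[0,0,0.15,0,0,0,1],[0,0,0.152,0,0,0,1],[0,0,0.152,0,0,0,1],[0,0,0.152,0,0,0,1]]])

```text
time_s: 29.52
position: [0.4879, 0.076, 0.0754]
tcp_rot: [[0.105, 0.994, -0.0], [0.994, -0.105, 0.0], [0.0, -0.0, -1.0]]
force: [0.1, 0.7, -3.7]
opening: 0.38
grasp_force: 30.0
```

Request:
carry_out(deltas=[[[0,0,0,0,0,0,-0.2],[0,0,0,0,0,0,-0.2],[0,0,0,0,0,0,-0.2],[0,0,0,0,0,0,-0.5],[0,0,0,0,0,0,-0.5],[0,0,-0.1,0,0,0,-0.5],[0,0,-0.25,0,0,0,-0.5],[0,0,-0.45,0,0,0,-0.5],[0,0,-0.67,0,0,0,-0.5],[0,0,-0.67,0,0,0,-0.5]]])

```text
time_s: 30.35
position: [0.4919, 0.0758, 0.1814]
tcp_rot: [[0.105, 0.994, 0.012], [0.994, -0.105, -0.001], [0.0, 0.012, -1.0]]
force: [0.6, 0.6, -0.5]
opening: 0.749
grasp_force: 0.0
```

Request:
carry_out(deltas=[[[-0.2,0.08,0,0,0,0,1],[-0.4,0.16,0,0,0,0,1],[-0.6,0.23,0,0,0,0,1],[-0.765,0.294,0,0,0,0,1],[-0.765,0.294,0,0,0,0,1],[-0.765,0.294,0,0,0,0,1],[-0.765,0.294,0,0,0,0,1],[-0.765,0.294,0,0,0,0,1],[-0.765,0.294,0,0,0,0,1],[-0.765,0.294,0,0,0,0,1]]])

```text
time_s: 31.18
position: [0.5193, -0.0416, 0.176]
tcp_rot: [[0.104, 0.995, -0.0], [0.995, -0.104, 0.0], [0.0, -0.001, -1.0]]
force: [-0.1, -0.5, 0.3]
opening: 0.075
grasp_force: 0.0
```

```bash
python3 - <<'E'
from h import *
n=now(); print(n)
im=capture("side")[:,:,::-1]
cv=[]
for x,y in [(.5844,.1562),(.5755,.067),(.4879,.0762)]: cv+=[(circ(x,y,.102,.017),(0,0,255)),(circ(x,y,.068,.036),(0,255,255))]
cv2.imwrite("pics/m5.png",overlay("side",im,(220,130,420,280),4,cv))
plan(n,[[.5197,-.0426,.048,84]])
E
```

```text
[np.float64(0.5193197487667973), np.float64(-0.041631251962574486), np.float64(0.17599100152937536), np.float64(84.05518320964948)]
[-0.0062, 0.0032, 0.8533, 0.0, 0.0, 0.0002] rows 3.1
```

View pics/m5.png

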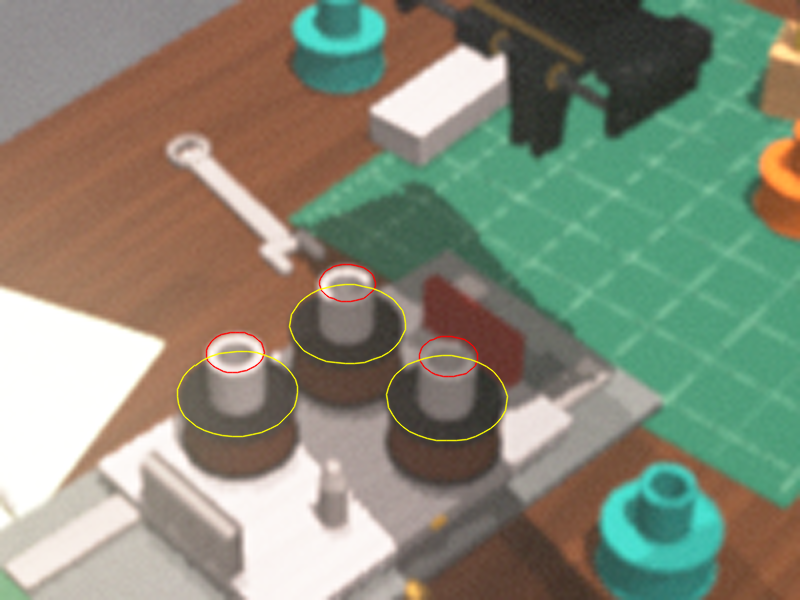

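All three spools are seated. Descend in front of the red plate with the fingers closed, then push.

Request:
carry_out(deltas=[[[-0.006,0.003,0.1,0,0,0,1],[-0.006,0.003,0.2,0,0,0,1],[-0.006,0.003,0.3,0,0,0,1],[-0.006,0.003,0.4,0,0,0,1],[-0.006,0.003,0.5,0,0,0,1],[-0.006,0.003,0.6,0,0,0,1],[-0.006,0.003,0.7,0,0,0,1],[-0.006,0.003,0.8,0,0,0,1],[-0.006,0.003,0.85,0,0,0,1],[-0.006,0.003,0.85,0,0,0,1]]])

```text
time_s: 32.07
position: [0.519, -0.043, 0.0471]
tcp_rot: [[0.105, 0.995, -0.003], [0.995, -0.105, 0.001], [0.001, -0.003, -1.0]]
force: [0.4, 0.4, 0.2]
opening: 0.007
grasp_force: 0.0
```

Request:
carry_out(deltas=[[[0.02,0,0,0,0,0,1],[0.04,0,0,0,0,0,1],[0.06,0,0,0,0,0,1],[0.08,0,0,0,0,0,1],[0.1,0,0,0,0,0,1],[0.12,0,0,0,0,0,1],[0.14,0,0,0,0,0,1],[0.16,0,0,0,0,0,1],[0.18,0,0,0,0,0,1],[0.2,0,0,0,0,0,1]]])

```text
time_s: 32.9
position: [0.5233, -0.0136, 0.0485]
tcp_rot: [[0.105, 0.994, -0.0], [0.994, -0.105, 0.0], [0.0, -0.0, -1.0]]
force: [-0.8, -0.1, -0.7]
opening: 0.005
grasp_force: 0.0
```

Request:
carry_out(deltas=[[[0.02,0,0,0,0,0,1],[0.04,0,0,0,0,0,1],[0.06,0,0,0,0,0,1],[0.08,0,0,0,0,0,1],[0.1,0,0,0,0,0,1],[0.12,0,0,0,0,0,1],[0.14,0,0,0,0,0,1],[0.16,0,0,0,0,0,1],[0.18,0,0,0,0,0,1],[0.2,0,0,0,0,0,1]]])

```text
time_s: 33.73
position: [0.5265, 0.0163, 0.0485]
tcp_rot: [[0.105, 0.994, 0.0], [0.994, -0.105, 0.0], [0.0, 0.0, -1.0]]
force: [0.0, -1.1, 0.3]
opening: 0.008
grasp_force: 0.7
```

Request:
carry_out(deltas=[[[0.02,0,0,0,0,0,1],[0.05,0,0,0,0,0,1],[0.08,0,0,0,0,0,1],[0.11,0,0,0,0,0,1],[0.14,0,0,0,0,0,1],[0.17,0,0,0,0,0,1],[0.2,0,0,0,0,0,1],[0.23,0,0,0,0,0,1],[0.25,0,0,0,0,0,1],[0.26,0,0,0,0,0,1]]])

```text
time_s: 34.57
position: [0.5304, 0.0554, 0.0486]
tcp_rot: [[0.105, 0.995, -0.0], [0.995, -0.105, 0.0], [0.0, -0.0, -1.0]]
force: [0.4, -1.3, -0.3]
opening: 0.005
grasp_force: 0.4
```

Request:
carry_out(deltas=[[[0.01,0,0,0,0,0,1],[0.02,0,0,0,0,0,1],[0.025,0,0,0,0,0,1],[0.03,0,0,0,0,0,1],[0.035,0,0,0,0,0,1],[0.04,0,0,0,0,0,1],[0.045,0,0,0,0,0,1],[0.05,0,0,0,0,0,1],[0.055,0,0,0,0,0,1],[0.06,0,0,0,0,0,1]]])

```text
time_s: 35.4
position: [0.5312, 0.0626, 0.0486]
tcp_rot: [[0.104, 0.995, -0.001], [0.995, -0.104, -0.002], [-0.002, -0.001, -1.0]]
force: [-1.8, -8.9, 1.6]
opening: 0.002
grasp_force: 4.4
```

```bash
python3 - <<'E'
from h import *
n=now(); print(n)
im=capture("side")[:,:,::-1]; t=capture("top")[:,:,::-1]
k=lambda a:cv2.resize(a,(800,300),interpolation=cv2.INTER_CUBIC)
cv2.imwrite("pics/m6.png",np.vstack([k(im[210:330,180:500]),k(t[180:270,160:400])]))
E
```

```text
[np.float64(0.5311986134866723), np.float64(0.06262052520577137), np.float64(0.04859472933484645), np.float64(84.0487473227601)]
```

View pics/m6.png

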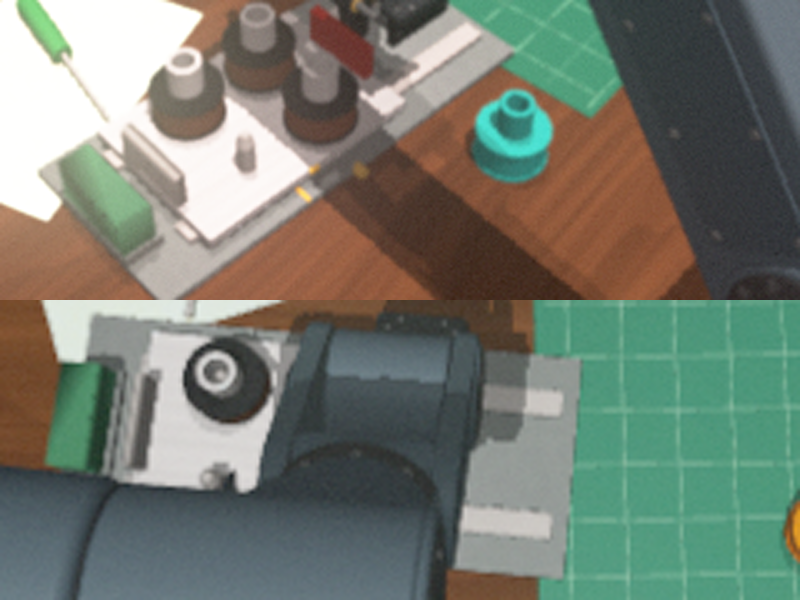

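The gap is still wide, with the end plate about 45 px (roughly 25 mm) from the green block in the lower view, and the sled is on the detent hump at about 9 N. Push on gently.

Request:
carry_out(deltas=[[[0.005,0,0,0,0,0,1],[0.01,0,0,0,0,0,1],[0.015,0,0,0,0,0,1],[0.02,0,0,0,0,0,1],[0.025,0,0,0,0,0,1],[0.03,0,0,0,0,0,1],[0.035,0,0,0,0,0,1],[0.035,0,0,0,0,0,1],[0.035,0,0,0,0,0,1],[0.035,0,0,0,0,0,1]]])

```text
time_s: 36.33
position: [0.5313, 0.0636, 0.0487]
tcp_rot: [[0.101, 0.995, -0.002], [0.995, -0.101, -0.008], [-0.008, -0.002, -1.0]]
force: [-3.6, -22.7, 3.0]
opening: 0.008
grasp_force: 11.4
```

```bash
python3 - <<'E'
from h import *
n=now(); print(n,telemetry.read_state()["force"])
E
```

```text
[np.float64(0.5313211781197836), np.float64(0.0635963123886537), np.float64(0.04866856379773779), np.float64(84.19736497752169)] [ -3.57759553 -22.73098963   3.01067251]
```

```bash
python3 - <<'E'
from h import *
im=capture("side")[:,:,::-1]
u=np.array([.1045,.9945]); cv=[]
for s,c in((.104,(0,0,255)),(.120,(0,255,0))):
    for p in [(.5844,.1562),(.5755,.067),(.4879,.0762)]:
        x,y=np.array(p)+u*(s-.0276); cv+=[(circ(x,y,.102,.017),c)]
    a=np.radians(-6.0); R=np.array([[np.cos(a),-np.sin(a)],[np.sin(a),np.cos(a)]])
    d=(R@(np.array([(85,120),(85,-120),(-85,-120),(-85,120)])/1e3).T).T+[.5364,.1168]+u*(s-.0276); cv.append((np.c_[d,[.03]*4],c))
cv2.imwrite("pics/m7.png",overlay("side",im,(190,190,390,340),4,cv))
E
```

```text
(no output)
```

View pics/m7.png

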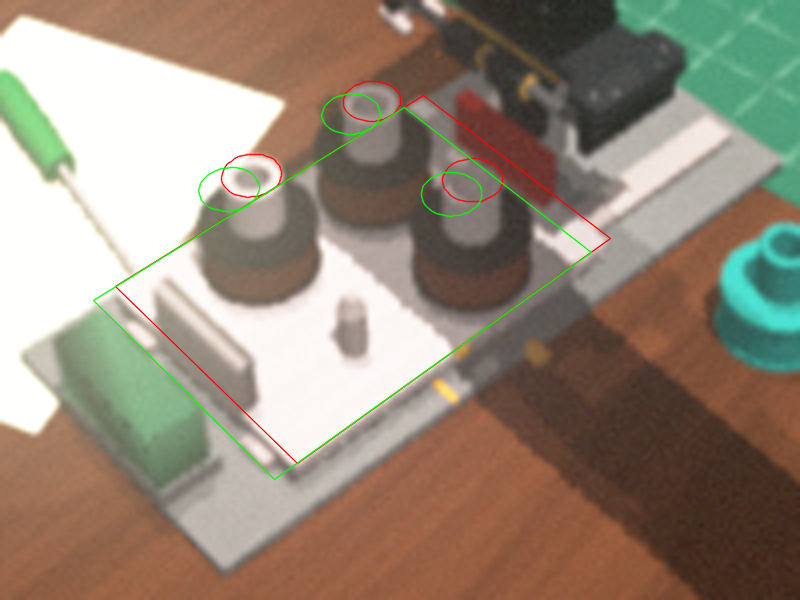

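Request:
carry_out(deltas=[[[0,0,0,0,0,0,1],[0,0,0,0,0,0,1],[0,0,0,0,0,0,1],[0,0,0,0,0,0,1],[0,0,0,0,0,0,1],[0,0,0,0,0,0,1],[0,0,0,0,0,0,1],[0,0,0,0,0,0,1],[0,0,0,0,0,0,1],[0,0,0,0,0,0,1]]])

```text
time_s: 37.22
position: [0.5313, 0.0636, 0.0486]
tcp_rot: [[0.101, 0.995, -0.002], [0.995, -0.101, -0.008], [-0.008, -0.002, -1.0]]
force: [-3.4, -22.3, 2.1]
opening: 0.007
grasp_force: 11.4
```

```bash
python3 - <<'E'
from h import *
s=telemetry.read_state(); print(now(),s["force"],s["moment"],s["joint_positions"],s["tau"])
im=capture("side")[:,:,::-1]; t=capture("top")[:,:,::-1]
k=lambda a:cv2.resize(a,(800,300),interpolation=cv2.INTER_CUBIC)
cv2.imwrite("pics/m8.png",np.vstack([k(im[165:255,240:480]),k(t[180:270,180:420])]))
E
```

```text
[np.float64(0.5313234058196982), np.float64(0.06359910770853613), np.float64(0.04864639071533737), np.float64(84.19396991615137)] [ -3.37115746 -22.28354422   2.13577552] [-3.79372257  0.51238294  0.04013889] [ -4.88445733  38.94513659 102.49594782  -0.71799008  38.66532821
   1.48298605] [ 1.17270452e+01 -4.02927053e+01 -9.30999845e+00  4.13919210e+00
 -5.23209907e-01 -1.96133705e-02]
```

View pics/m8.png

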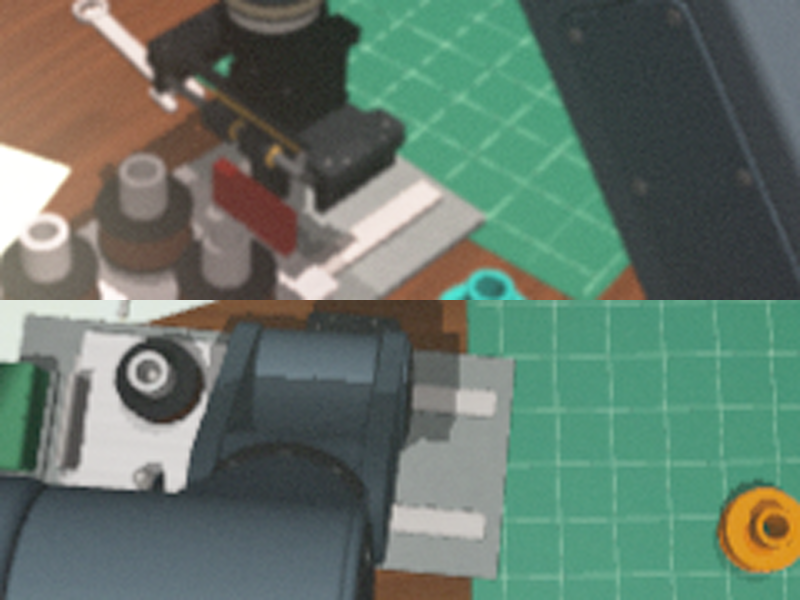

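The picture shows the sled pushed on the red plate and nothing visible in front of it. The side overlay in m7 fits travel ≈0.104, so it is stopped at the foot of the detent hump. Push a little harder in small, watched steps.

Request:
carry_out(deltas=[[[0.002,0,0,0,0,0,1],[0.004,0,0,0,0,0,1],[0.006,0,0,0,0,0,1],[0.008,0,0,0,0,0,1],[0.01,0,0,0,0,0,1],[0.012,0,0,0,0,0,1],[0.014,0,0,0,0,0,1],[0.014,0,0,0,0,0,1],[0.014,0,0,0,0,0,1],[0.014,0,0,0,0,0,1]]])

```text
time_s: 38.15
position: [0.5314, 0.0639, 0.0487]
tcp_rot: [[0.1, 0.995, -0.003], [0.995, -0.1, -0.01], [-0.011, -0.002, -1.0]]
force: [-4.3, -29.2, 3.0]
opening: 0.006
grasp_force: 14.9
```

Request:
carry_out(deltas=[[[-0.02,0,0,0,0,0,1],[-0.04,0,0,0,0,0,1],[-0.06,0,0,0,0,0,1],[-0.08,0,0,0,0,0,1],[-0.1,0,0,0,0,0,1],[-0.12,0,0,0,0,0,1],[-0.14,0,0,0,0,0,1],[-0.14,0,0,0,0,0,1],[-0.14,0,0,0,0,0,1],[-0.14,0,0,0,0,0,1]]])

```text
time_s: 38.98
position: [0.53, 0.0503, 0.0486]
tcp_rot: [[0.105, 0.994, 0.0], [0.994, -0.105, 0.0], [0.0, 0.0, -1.0]]
force: [-0.2, 0.5, -0.4]
opening: 0.007
grasp_force: 0.0
```

```bash
python3 - <<'E'
from h import *
print(now(),telemetry.read_state()["force"])
s0=cv2.imread("pics/side0.png"); t0=cv2.imread("pics/top0.png")
s1=capture("side")[:,:,::-1]; t1=capture("top")[:,:,::-1]
cv2.imwrite("pics/s1.png",s1);cv2.imwrite("pics/t1.png",t1)
# changes in the screwdriver strip
for n,a,b,box in(("top",t0,t1,(205,118,245,190)),("side",s0,s1,(180,200,230,270))):
    u0,v0,u1,v1=box; d=np.abs(a[v0:v1,u0:u1].astype(int)-b[v0:v1,u0:u1]).max(2); ys,xs=np.nonzero(d>40); print(n,len(ys),(xs.min()+u0,xs.max()+u0,ys.min()+v0,ys.max()+v0) if len(ys) else "")
# grey map around shaft tip, top0
print(t0[178:200,208:228].mean(2).astype(int))
print(world("top",[(234,124),(217,185)],.012)); 
fc=np.array([.5407,.1494]);a=np.radians(-6);
for p in world("top",[(234,124),(217,185)],.012): d=p-fc; print("fixture",d@[np.cos(a),np.sin(a)],d@[-np.sin(a),np.cos(a)])
E
```

```text
[np.float64(0.5300330980746863), np.float64(0.05031094982196433), np.float64(0.048552525436699204), np.float64(83.96881111753504)] [-0.17192238  0.49241363 -0.36573988]
top 1 (np.int64(206), np.int64(206), np.int64(189), np.int64(189))
side 80 (np.int64(220), np.int64(229), np.int64(256), np.int64(268))
[[229 228 228 229 230 230 229 229 219 189 174 179 229 229 228 228 230 229
  229 228]
 [228 229 228 229 230 229 230 227 213 188 157 188 229 229 229 230 228 228
  229 229]
 [230 229 230 229 230 230 230 220 196 181 167 213 230 227 230 229 230 229
  228 228]
 [228 230 230 230 230 229 230 218 190 178 176 229 229 229 230 229 228 230
  229 229]
 [229 229 230 230 231 230 228 215 193 182 179 229 229 229 229 229 230 229
  229 229]
 [229 230 229 231 230 229 223 201 193 179 183 230 230 229 229 230 229 229
  227 228]
 [229 228 230 230 230 230 222 196 180 159 188 229 229 229 229 229 229 228
  227 223]
 [211 213 204 215 229 229 227 216 197 192 213 229 229 229 229 226 217 206
  197 185]
 [171 174 151 174 206 207 205 200 195 199 208 206 204 201 199 194 174 133
   94  91]
 [149 153 154 153 155 159 150 
[... 520 characters left out ...]
0 152 151 154 156 155 152 151 153
  153 151]
 [148 149 152 151 150 150 151 154 152 151 153 151 152 153 153 152 151 152
  153 153]
 [146 148 149 150 150 151 150 151 153 151 152 151 152 152 151 153 153 151
  152 153]
 [171 160 164 157 150 148 145 156 156 150 151 152 152 152 152 154 153 151
  152 151]
 [189 183 184 179 172 171 170 178 178 172 173 172 163 163 162 154 151 147
  159 158]
 [191 192 190 191 192 192 194 193 193 191 193 191 182 183 181 174 172 170
  178 178]
 [194 193 193 192 192 193 191 192 191 190 191 190 191 192 192 192 191 192
  193 195]]
[[0.85280666 0.22477049]
 [0.65819677 0.2723203 ]]
fixture 0.3025185493408589 0.10758163431260416
fixture 0.10400443734080916 0.1345286896887568
```

```bash
python3 - <<'E'
from h import *
np.set_printoptions(precision=4,suppress=True,linewidth=220)
t1=cv2.imread("pics/t1.png")
fc=np.array([.5407,.1494]);a=np.radians(-6)
def fix(p): d=np.atleast_2d(p)-fc; return np.c_[d@[np.cos(a),np.sin(a)],d@[-np.sin(a),np.cos(a)]]
print("ring",fix(world("top",[(225,201.6)],.102)), "was",fix([.5844,.1562]))
# sample profile along fixture y at x'=0 and others at z=.07 / .03
t0=cv2.imread("pics/top0.png")
for nm,im in(("t0",t0),("t1",t1)):
  for xp in(-.02,.0,.02,.05,.07):
    ys=np.arange(.08,.235,.004); P=np.c_[fc[0]+xp*np.cos(a)-ys*np.sin(a), fc[1]+xp*np.sin(a)+ys*np.cos(a), 0*ys+.07]
    q=pix("top",P); c=im[np.round(q[:,1]).astype(int),np.round(q[:,0]).astype(int)]
    print(nm,xp," ".join(f"{int(y*1000)}:{v.mean():.0f}{'G' if v[1]>v[2]+25 else ''}" for y,v in zip(ys,c.astype(int))))
E
```

```text
ring [[0.0406 0.0837]] was [[0.0427 0.0113]]
t0 -0.02 80:125 84:154 88:151 92:158 96:155 100:154 104:157 108:158 112:155 116:155 120:156 124:155 128:154 132:153 136:152 140:154 144:151 148:151 152:153 156:151 160:149 164:150 168:120 172:85 176:119 180:53 184:46 188:52 192:68G 196:109G 200:113G 204:114G 208:114G 212:114G 216:115G 220:112G 224:96G 228:89 232:82
t0 0.0 80:127 84:166 88:151 92:157 96:156 100:157 104:157 108:156 112:152 116:155 120:152 124:153 128:153 132:154 136:154 140:152 144:152 148:151 152:151 156:150 160:151 164:151 168:122 172:81 176:119 180:61 184:51 188:50 192:68G 196:106G 200:113G 204:112G 208:112G 212:109G 216:97G 220:94G 224:88 228:81 232:84
t0 0.02 80:125 84:174 88:158 92:156 96:155 100:154 104:154 108:154 112:155 116:154 120:154 124:150 128:153 132:150 136:152 140:150 144:152 148:152 152:150 156:148 160:150 164:148 168:120 172:84 176:117 180:64 184:51 188:52 192:73G 196:115G 200:113G 204:112G 208:104G 212:101G 216:89G 220:80G 224:72 228:77 232:78
t0 0.05 80:189 84:191 88:194 92:193 96:193 100:193 104:195 108:196 112:194 116:191 120:193 124:192 128:193 132:19
[... 1343 characters left out ...]
 192:67G 196:111G 200:111G 204:110G 208:106G 212:99G 216:86G 220:75G 224:71 228:76 232:77
t1 0.05 80:202 84:149 88:134 92:118 96:97 100:89 104:112 108:188 112:114 116:56 120:183 124:213 128:214 132:214 136:214 140:214 144:215 148:215 152:197 156:180 160:145 164:147 168:147 172:120 176:90 180:87 184:90 188:91 192:88 196:86 200:90 204:89 208:178 212:227 216:228 220:226 224:227 228:221 232:80
t1 0.07 80:53 84:54 88:52 92:57 96:59 100:55 104:58 108:172 112:200 116:215 120:215 124:216 128:216 132:217 136:216 140:215 144:216 148:215 152:178 156:144 160:146 164:146 168:147 172:148 176:146 180:147 184:147 188:141 192:145 196:143 200:144 204:153 208:203 212:226 216:224 220:226 224:227 228:226 232:225
```

```bash
python3 - <<'E'
from h import *
fc=np.array([.5407,.1494]);a=np.radians(-6)
def prof(cam,im,xp,z,lo,hi,st=.002):
    ys=np.arange(lo,hi,st); P=np.c_[fc[0]+xp*np.cos(a)-ys*np.sin(a), fc[1]+xp*np.sin(a)+ys*np.cos(a), 0*ys+z]
    q=pix(cam,P).astype(np.float32); c=cv2.remap(im,q[:,0].copy(),q[:,1].copy(),cv2.INTER_LINEAR)[:,0].astype(int)
    print(cam,xp,z," ".join(f"{y*1000:.0f}:{v[2]},{v[1]},{v[0]}" for y,v in zip(ys,c)))
t0=cv2.imread("pics/top0.png");s0=cv2.imread("pics/side0.png");s1=cv2.imread("pics/s1.png")
for xp in(-.03,.0,.03,.048): prof("top",t0,xp,.01,.165,.215)
for xp in(-.06,-.048,-.035,0): prof("side",s0,xp,.01,.14,.215,.003)
print("stuck"); 
for xp in(-.09,-.095): prof("side",s1,xp,.01,-.02,.16,.004)
E
```

```text
top -0.03 0.01 165:154,158,155 167:152,156,153 169:150,155,151 171:150,153,150 173:149,154,149 175:149,154,150 177:149,154,150 179:149,154,151 181:148,153,151 183:146,150,148 185:124,128,126 187:108,112,109 189:102,105,103 191:129,132,130 193:129,133,130 195:108,114,110 197:66,80,72 199:45,64,52 201:38,60,45 203:39,62,45 205:40,64,48 207:43,68,52 209:53,87,63 211:64,110,80 213:75,132,97
top 0.0 0.01 165:149,155,151 167:149,155,151 169:147,154,150 171:149,155,151 173:150,155,151 175:149,153,151 177:148,153,150 179:148,153,150 181:149,153,150 183:143,148,144 185:128,133,129 187:101,105,102 189:113,116,114 191:121,125,123 193:121,125,122 195:83,93,87 197:54,70,60 199:42,64,49 201:41,62,49 203:38,59,47 205:34,56,43 207:40,68,50 209:48,84,61 211:60,106,78 213:72,126,94
top 0.03 0.01 165:147,151,149 167:149,151,149 169:149,152,149 171:148,152,149 173:147,151,147 175:147,152,149 177:146,152,150 179:146,150,148 181:147,150,148 183:141,145,142 185:121,125,121 187:100,103,101 189:94,97,95 191:123,127,125 193:120,127,123 195:100,112,104 197:59,84,68 199:48,75,57 201:45,71,54 203:41,63,48 205:41
[... 2754 characters left out ...]
156:181,174,167
side -0.095 0.01 -20:91,87,84 -16:94,88,83 -12:95,87,84 -8:94,88,84 -4:98,89,85 0:102,92,83 4:101,91,85 8:101,93,90 12:111,103,98 16:115,108,106 20:120,111,109 24:120,112,108 28:120,112,109 32:122,114,110 36:119,113,107 40:131,125,120 44:173,164,158 48:183,175,170 52:184,176,171 56:195,184,178 60:240,211,142 64:244,215,135 68:201,188,178 72:196,188,183 76:196,185,181 80:197,187,183 84:196,187,182 88:197,189,182 92:198,190,183 96:194,186,179 100:195,187,181 104:196,189,182 108:196,188,181 112:194,187,179 116:195,187,181 120:195,187,181 124:196,187,181 128:194,187,180 132:195,187,181 136:194,186,181 140:194,187,181 144:195,187,180 148:194,185,180 152:195,187,180 156:195,190,181
```

Request:
carry_out(deltas=[[[0,0,-0.03,0,0,0,1],[0,0,-0.06,0,0,0,1],[0,0,-0.06,0,0,0,1],[0,0,-0.06,0,0,0,1],[0.02,0,-0.06,0,0,0,1],[0.04,0,-0.06,0,0,0,1],[0.06,0,-0.06,0,0,0,1],[0.08,0,-0.06,0,0,0,1],[0.09,0,-0.06,0,0,0,1],[0.095,0,-0.06,0,0,0,1]]])

```text
time_s: 39.92
position: [0.5313, 0.0629, 0.0575]
tcp_rot: [[0.102, 0.995, -0.001], [0.995, -0.102, -0.003], [-0.003, -0.001, -1.0]]
force: [-2.1, -10.4, 0.2]
opening: 0.003
grasp_force: 4.9
```

Request:
carry_out(deltas=[[[0.002,0,0,0,0,0,1],[0.004,0,0,0,0,0,1],[0.006,0,0,0,0,0,1],[0.008,0,0,0,0,0,1],[0.01,0,0,0,0,0,1],[0.012,0,0,0,0,0,1],[0.014,0,0,0,0,0,1],[0.016,0,0,0,0,0,1],[0.016,0,0,0,0,0,1],[0.016,0,0,0,0,0,1]]])

```text
time_s: 40.75
position: [0.5313, 0.0632, 0.0575]
tcp_rot: [[0.102, 0.995, -0.002], [0.995, -0.102, -0.005], [-0.006, -0.001, -1.0]]
force: [-2.0, -14.6, 1.3]
opening: 0.006
grasp_force: 7.2
```

```bash
python3 - <<'E'
from h import *
s0=cv2.imread("pics/side0.png");s1=capture("side")[:,:,::-1].copy();t0=cv2.imread("pics/top0.png");t1=capture("top")[:,:,::-1].copy()
for n,a,b in(("side",s0,s1),("top",t0,t1)):
    d=(np.abs(a.astype(int)-b).max(2)>35).astype(np.uint8); d=cv2.morphologyEx(d,cv2.MORPH_OPEN,np.ones((2,2)))
    k,l,st,c=cv2.connectedComponentsWithStats(d); print(n,[tuple(map(int,x)) for x in st[1:] if x[4]>8])
# yellow blobs in both
for n,im in(("s0",s0),("s1",s1),("t0",t0),("t1",t1)):
    h=cv2.cvtColor(im,cv2.COLOR_BGR2HSV); m=cv2.inRange(h,(18,90,100),(32,255,255)); k,l,st,c=cv2.connectedComponentsWithStats(m); print(n,[(*np.round(c[i],1),int(st[i][4])) for i in range(1,k) if st[i][4]>2])
# red plate blob
    m=cv2.inRange(h,(0,120,60),(6,255,255)); k,l,st,c=cv2.connectedComponentsWithStats(m); print("  red",[(*st[i].tolist(),) for i in range(1,k) if st[i][4]>15])
E
```

```text
side [(239, 0, 329, 400, 43569), (563, 0, 72, 123, 4017), (521, 58, 26, 29, 401), (531, 91, 3, 4, 9), (388, 100, 6, 6, 23), (525, 102, 4, 6, 15), (389, 119, 6, 4, 13), (464, 136, 34, 45, 757), (375, 168, 265, 197, 15528), (439, 172, 24, 41, 323), (565, 177, 6, 6, 20), (482, 185, 13, 28, 117), (558, 188, 6, 10, 37), (439, 192, 4, 3, 11), (437, 196, 6, 6, 22), (551, 198, 6, 7, 26), (523, 201, 34, 42, 733), (585, 201, 37, 29, 285), (461, 208, 6, 8, 30), (340, 234, 23, 18, 182), (221, 250, 21, 26, 242), (280, 275, 3, 4, 10), (240, 283, 10, 11, 41), (249, 294, 3, 4, 9), (466, 303, 5, 4, 16), (563, 307, 12, 8, 63), (497, 319, 5, 3, 13), (506, 323, 22, 20, 79), (482, 326, 55, 50, 809)]
top [(97, 178, 543, 222, 67393), (384, 195, 26, 26, 537), (342, 203, 25, 26, 520), (312, 284, 5, 3, 14), (326, 365, 5, 3, 12), (338, 395, 5, 5, 21)]
s0 [(np.float64(394.1), np.float64(84.9), 100), (np.float64(427.6), np.float64(134.0), 317), (np.float64(415.8), np.float64(136.5), 4), (np.float64(414.9), np.float64(142.0), 7), (np.float64(437.0), np.float64(142.2), 4), (np.float64(435.2), np.float64(147.2), 5)
[... 1450 characters left out ...]
 (np.float64(472.0), np.float64(220.5), 4), (np.float64(473.0), np.float64(233.0), 5), (np.float64(409.9), np.float64(248.6), 319), (np.float64(474.0), np.float64(243.5), 4), (np.float64(395.0), np.float64(249.0), 3), (np.float64(475.0), np.float64(255.5), 4), (np.float64(399.0), np.float64(258.0), 3), (np.float64(476.0), np.float64(267.5), 4), (np.float64(477.0), np.float64(279.5), 4), (np.float64(478.0), np.float64(292.0), 3), (np.float64(321.0), np.float64(296.5), 6), (np.float64(448.0), np.float64(299.0), 9), (np.float64(331.5), np.float64(301.0), 6), (np.float64(339.0), np.float64(301.0), 7), (np.float64(387.0), np.float64(300.0), 3), (np.float64(394.5), np.float64(300.0), 10)]
  red []
```

```bash
python3 - <<'E'
from h import *
fc=np.array([.5407,.1494]);a=np.radians(-6)
fix=lambda p:np.array([(p-fc)@[np.cos(a),np.sin(a)],(p-fc)@[-np.sin(a),np.cos(a)]])
for nm,t,s in(("base mark",(232.9,252.1),(301.8,287.8)),("outer",(252.8,257.6),(323.1,276.7)),("sled ptr",(264,253),(329.3,260.1))):
    zs=np.arange(-.01,.09,.001); e=[np.linalg.norm(world("top",[t],z)-world("side",[s],z)) for z in zs]; z=zs[np.argmin(e)]
    p=(world("top",[t],z)[0]+world("side",[s],z)[0])/2; print(nm,"z",round(z,3),"err",min(e),fix(p))
s=telemetry.read_state(); print(s["position"],s["force"])
E
```

```text
base mark z 0.009 err 0.0008178967222300512 [-0.09333753  0.0614848 ]
outer z 0.007 err 0.0016488076820001855 [-0.10298943  0.00186064]
sled ptr z 0.027 err 0.0010296601955658079 [-0.0879598  -0.03193602]
[0.53132407 0.06324343 0.05749206] [ -1.75212662 -13.67198248   1.71635032]
```

Request:
carry_out(deltas=[[[-0.07,0,0,0,0,0,1],[-0.14,0,0,0,0,0,1],[-0.14,0,0,0,0,0,1],[-0.14,0,0,0,0,0,1],[-0.14,0,0,0,0,0,1],[-0.09,0,0,0,0,0,1],[-0.04,0,0,0,0,0,1],[0.01,0,0,0,0,0,1],[0.035,0,0,0,0,0,1],[0.035,0,0,0,0,0,1]]])

```text
time_s: 41.68
position: [0.5324, 0.0728, 0.0576]
tcp_rot: [[0.104, 0.995, 0.0], [0.995, -0.104, 0.0], [0.0, 0.0, -1.0]]
force: [0.4, -0.3, -0.0]
opening: 0.01
grasp_force: 0.0
```

It went over the hump: the tool is 10 mm further on with no force. Back off, lift, and check the sled's position numerically.

Request:
carry_out(deltas=[[[-0.04,0,0,0,0,0,1],[-0.1,0,0,0,0,0,1],[-0.18,0,0,0,0,0,1],[-0.25,0,0,0,0,0,1],[-0.25,0,-0.2,0,0,0,1],[-0.25,0,-0.4,0,0,0,1],[-0.25,0,-0.6,0,0,0,1],[-0.25,0,-0.8,0,0,0,1],[-0.25,0,-0.95,0,0,0,1],[-0.25,0,-0.95,0,0,0,1]]])

```text
time_s: 42.52
position: [0.5315, 0.0331, 0.2049]
tcp_rot: [[0.106, 0.994, 0.01], [0.994, -0.106, -0.001], [-0.0, 0.01, -1.0]]
force: [0.4, 0.2, 0.9]
opening: 0.002
grasp_force: 0.0
```

```bash
python3 - <<'E'
from h import *
fc=np.array([.5407,.1494]);a=np.radians(-6)
fix=lambda p:np.array([(p-fc)@[np.cos(a),np.sin(a)],(p-fc)@[-np.sin(a),np.cos(a)]])
n=now(); print(n)
s=capture("side")[:,:,::-1].copy(); t=capture("top")[:,:,::-1].copy(); cv2.imwrite("pics/s2.png",s); cv2.imwrite("pics/t2.png",t)
h=cv2.cvtColor(s,cv2.COLOR_BGR2HSV); m=cv2.inRange(h,(0,120,60),(6,255,255)); k,l,st,c=cv2.connectedComponentsWithStats(m); print("red",[st[i].tolist() for i in range(1,k) if st[i][4]>15])
h0=cv2.inRange(h,(18,70,90),(34,255,255)); k,l,st,c=cv2.connectedComponentsWithStats(h0); print([(*np.round(c[i],1),int(st[i][4])) for i in range(1,k) if 280<c[i][0]<340 and c[i][1]>250])
W=lambda x,y:[fc[0]+x*np.cos(a)-y*np.sin(a),fc[1]+x*np.sin(a)+y*np.cos(a)]
for sl in(.028,.102,.111,.120,.124): print(sl,"ptr px",pix("side",[[*W(-.088,-.060+sl),.027]])[0],"red mid px",pix("side",[[*W(0,-.180+sl),.05]])[0])
# profile of end plate, top view, z=.07 
for xp in(-.02,0,.02):
    ys=np.arange(.13,.21,.002); q=pix("top",[[*W(xp,y),.07] for y in ys]).astype(np.float32); c=cv2.remap(t,q[:,0].copy(),q[:,1].copy(),cv2.INTER_LINEAR)[:,0].astype(int); print(xp," ".join(f"{y*1000:.0f}:{v.mean():.0f}" for y,v in zip(ys,c)))
T=[.5138,-.4117,.19,104.5]; plan(n,[[n[i]+(T[i]-n[i])*f for i in range(4)] for f in(1/3,2/3,1)])
E
```

```text
[np.float64(0.5315041888093702), np.float64(0.03311972378453505), np.float64(0.20486930666426875), np.float64(83.89730460040796)]
red [[299, 215, 25, 29, 310]]
[(np.float64(323.0), np.float64(277.0), 1), (np.float64(300.2), np.float64(280.9), 8), (np.float64(301.2), np.float64(287.5), 12)]
0.028 ptr px [329.54944248 260.10915814] red mid px [339.28654426 210.63516975]
0.102 ptr px [306.33589866 276.84168873] red mid px [318.18553162 224.52465713]
0.111 ptr px [303.40477646 278.95008332] red mid px [315.52473056 226.27496524]
0.12 ptr px [300.449714   281.07469564] red mid px [312.84291042 228.03884294]
0.124 ptr px [299.12862757 282.02419567] red mid px [311.64420284 228.82716934]
-0.02 130:215 132:216 134:216 136:215 138:214 140:214 142:214 144:214 146:214 148:214 150:214 152:214 154:208 156:178 158:130 160:88 162:82 164:79 166:81 168:89 170:114 172:142 174:163 176:152 178:110 180:70 182:50 184:48 186:47 188:46 190:58 192:74 194:92 196:107 198:110 200:111 202:114 204:112 206:111 208:113
0 130:217 132:217 134:217 136:216 138:216 140:216 142:216 144:216 146:216 148:216 150:216 152:217 154:211 156:181 158:128 160:87 162:82 164:77 166:80 168:93 170:116 172:143 174:167 176:154 178:113 180:69 182:51 184:48 186:49 188:49 190:60 192:74 194:90 196:101 198:108 200:112 202:113 204:112 206:113 208:114
0.02 130:158 132:190 134:210 136:215 138:216 140:216 142:216 144:216 146:216 148:217 150:216 152:213 154:200 156:164 158:119 160:86 162:79 164:79 166:84 168:94 170:119 172:146 174:170 176:156 178:116 180:75 182:55 184:50 186:49 188:48 190:61 192:78 194:100 196:109 198:113 200:114 202:112 204:112 206:109 208:106
[-0.9871, 0.066, 0.033, 0.0, 0.0, -0.0191] rows 3.6
[-0.9879, -0.0525, 0.033, 0.0, 0.0, -0.0191] rows 3.6
[-0.9745, -0.1703, 0.033, 0.0, 0.0, -0.0191] rows 3.6
```

The sled pointer at (300.2,280.9) gives a travel of 0.120, so it is in the detent. Now to the gauge.

Request:
carry_out(deltas=[[[-0.2,0.013,0,0,0,-0.004,-1],[-0.4,0.026,0.01,0,0,-0.008,-1],[-0.6,0.04,0.02,0,0,-0.012,-1],[-0.8,0.053,0.03,0,0,-0.016,-1],[-0.987,0.066,0.033,0,0,-0.0191,-1],[-0.987,0.066,0.033,0,0,-0.0191,-1],[-0.987,0.066,0.033,0,0,-0.0191,-1],[-0.987,0.066,0.033,0,0,-0.0191,-1],[-0.987,0.066,0.033,0,0,-0.0191,-1],[-0.987,0.066,0.033,0,0,-0.0191,-1]]])

```text
time_s: 43.45
position: [0.5222, -0.1124, 0.1946]
tcp_rot: [[-0.016, 1.0, -0.001], [1.0, 0.016, 0.001], [0.001, -0.001, -1.0]]
force: [0.2, 0.4, -0.7]
opening: 0.681
grasp_force: 0.0
```

Request:
carry_out(deltas=[[[-0.2,-0.01,0,0,0,-0.004,-1],[-0.4,-0.02,0.01,0,0,-0.008,-1],[-0.6,-0.03,0.02,0,0,-0.012,-1],[-0.8,-0.042,0.03,0,0,-0.016,-1],[-0.988,-0.0525,0.033,0,0,-0.0191,-1],[-0.988,-0.0525,0.033,0,0,-0.0191,-1],[-0.988,-0.0525,0.033,0,0,-0.0191,-1],[-0.988,-0.0525,0.033,0,0,-0.0191,-1],[-0.988,-0.0525,0.033,0,0,-0.0191,-1],[-0.988,-0.0525,0.033,0,0,-0.0191,-1]]])

```text
time_s: 44.28
position: [0.517, -0.2602, 0.1902]
tcp_rot: [[-0.136, 0.991, -0.0], [0.991, 0.136, 0.001], [0.001, -0.0, -1.0]]
force: [-0.7, 0.3, 0.6]
opening: 1.0
grasp_force: 0.0
```

Request:
carry_out(deltas=[[[-0.2,-0.034,0,0,0,-0.004,-1],[-0.4,-0.07,0.01,0,0,-0.008,-1],[-0.6,-0.1,0.02,0,0,-0.012,-1],[-0.8,-0.14,0.03,0,0,-0.016,-1],[-0.975,-0.17,0.033,0,0,-0.0191,-1],[-0.975,-0.17,0.033,0,0,-0.0191,-1],[-0.975,-0.17,0.033,0,0,-0.0191,-1],[-0.975,-0.17,0.033,0,0,-0.0191,-1],[-0.975,-0.17,0.033,0,0,-0.0191,-1],[-0.975,-0.17,0.033,0,0,-0.0191,-1]]])

```text
time_s: 45.12
position: [0.5116, -0.4085, 0.1853]
tcp_rot: [[-0.254, 0.967, -0.0], [0.967, 0.254, 0.001], [0.001, -0.0, -1.0]]
force: [0.5, 0.2, 0.3]
opening: 1.001
grasp_force: 0.0
```

```bash
python3 - <<'E'
from h import *
n=now(); print(n)
# refine gauge handle from the first pictures: bright yellow top face in top0, and side check
t0=cv2.imread("pics/top0.png"); h=cv2.cvtColor(t0,cv2.COLOR_BGR2HSV)
m=cv2.inRange(h,(20,150,190),(34,255,255)); m[:, :420]=0; m[:,480:]=0; ys,xs=np.nonzero(m); r=cv2.minAreaRect(np.c_[xs,ys].astype(np.float32)); print(len(xs),r)
P=world("top",cv2.boxPoints(r),.110); print(P.round(4),P.mean(0)); e=np.diff(np.r_[P,P[:1]],axis=0); print([(round(float(np.linalg.norm(v)),4),round(float(np.degrees(np.arctan2(v[1],v[0]))%180),1)) for v in e])
s0=cv2.imread("pics/side0.png"); h=cv2.cvtColor(s0,cv2.COLOR_BGR2HSV); m=cv2.inRange(h,(20,130,150),(36,255,255)); m[:,:410]=0;m[:,445:]=0;m[160:]=0
k,l,st,c=cv2.connectedComponentsWithStats(m); print(st[1:].tolist()); x,y,wd,hh=st[1:][np.argmax(st[1:,4])][:4]; print(pix("side",[[.5138,-.4117,.110]]), pix("side",[[.5138,-.4117,.0825]]))
plan(n,[[.5138,-.4117,.079,104.5]])
E
```

```text
[np.float64(0.511601807168634), np.float64(-0.40852226002787967), np.float64(0.1853045616218104), np.float64(104.69261670281983)]
146 ((454.9451904296875, 225.02056884765625), (15.683513641357422, 9.24625015258789), 69.44395446777344)
[[ 0.5302 -0.3934]
 [ 0.539  -0.4182]
 [ 0.4978 -0.4304]
 [ 0.4891 -0.4057]] [ 0.51401836 -0.41193382]
[(0.0263, 109.5), (0.043, 16.4), (0.0262, 109.4), (0.043, 16.6)]
[[421, 124, 16, 9, 101], [434, 135, 1, 1, 1], [420, 136, 1, 1, 1], [431, 139, 4, 7, 8], [420, 142, 1, 1, 1], [427, 144, 2, 1, 2]]
[[428.96470839 126.82438113]] [[427.52618279 134.49982022]]
[-0.0242, 0.0088, 0.7087, 0.0, 0.0, 0.0005] rows 2.6
```

Request:
carry_out(deltas=[[[-0.023,0.01,0.1,0,0,-0.003,-1],[-0.023,0.01,0.2,0,0,-0.003,-1],[-0.023,0.01,0.3,0,0,-0.003,-1],[-0.023,0.01,0.4,0,0,-0.003,-1],[-0.023,0.01,0.5,0,0,-0.003,-1],[-0.023,0.01,0.6,0,0,-0.003,-1],[-0.023,0.01,0.66,0,0,-0.003,-1],[-0.023,0.01,0.71,0,0,-0.003,-1],[-0.023,0.01,0.71,0,0,-0.003,-1],[-0.023,0.01,0.71,0,0,-0.003,-1]]])

```text
time_s: 45.95
position: [0.5137, -0.4131, 0.0784]
tcp_rot: [[-0.271, 0.963, -0.0], [0.963, 0.271, 0.0], [0.0, -0.0, -1.0]]
force: [-0.1, 0.2, 1.1]
opening: 0.999
grasp_force: 0.0
```

Request:
carry_out(deltas=[[[0,0,0,0,0,0,1],[0,0,0,0,0,0,1],[0,0,0,0,0,0,1],[0,0,0,0,0,0,1],[0,0,0,0,0,0,1],[0,0,0,0,0,0,1],[0,0,0,0,0,0,1],[0,0,0,0,0,0,1],[0,0,0,0,0,0,1],[0,0,0,0,0,0,1]]])

```text
time_s: 46.78
position: [0.5138, -0.4133, 0.0788]
tcp_rot: [[-0.27, 0.963, 0.0], [0.963, 0.27, -0.0], [-0.0, 0.0, -1.0]]
force: [0.1, 0.3, 1.3]
opening: 0.503
grasp_force: 30.0
```

```bash
python3 - <<'E'
from h import *
s=telemetry.read_state(); print(now(),s["force"],s["moment"],s["opening"],s["grasp_force"])
E
```

```text
[np.float64(0.5137786617999518), np.float64(-0.41334725851411563), np.float64(0.07882028373481137), np.float64(105.66654120297926)] [0.08568527 0.30896384 1.33159317] [ 0.01031757 -0.12113142  0.00073488] 0.5032943503093286 29.99241828918457
```

Request:
carry_out(deltas=[[[0,0,-0.05,0,0,0,1],[0,0,-0.11,0,0,0,1],[0,0,-0.18,0,0,0,1],[0,0,-0.27,0,0,0,1],[0,0,-0.38,0,0,0,1],[0,0,-0.5,0,0,0,1],[0,0,-0.62,0,0,0,1],[0,0,-0.74,0,0,0,1],[0,0,-0.85,0,0,0,1],[0,0,-0.87,0,0,0,1]]])

```text
time_s: 47.62
position: [0.5151, -0.4148, 0.2139]
tcp_rot: [[-0.27, 0.963, 0.005], [0.963, 0.27, -0.006], [-0.007, 0.003, -1.0]]
force: [1.0, 0.3, 0.1]
opening: 0.508
grasp_force: 30.0
```

```bash
python3 - <<'E'
from h import *
n=now(); s=telemetry.read_state(); print(n,s["force"],s["opening"])
T=[.5599,.3324,.205,84]; plan(n,[[n[i]+(T[i]-n[i])*f for i in range(4)] for f in(.2,.4,.6,.8,1)])
E
```

```text
[np.float64(0.5151038907411839), np.float64(-0.41484698645739665), np.float64(0.21394612447528666), np.float64(105.67839501268868)] [1.04086822 0.26671636 0.07588118] 0.5078906453618233
[0.9431, 0.3268, 0.0119, 0.0, 0.0, 0.012] rows 3.6
[0.9651, 0.2545, 0.0119, 0.0, 0.0, 0.012] rows 3.6
[0.9816, 0.1808, 0.0119, 0.0, 0.0, 0.012] rows 3.6
[0.9925, 0.1061, 0.0119, 0.0, 0.0, 0.012] rows 3.6
[0.9976, 0.0308, 0.0119, 0.0, 0.0, 0.012] rows 3.6
```

Request:
carry_out(deltas=[[[0.13,0.045,0,0,0,0.0015,1],[0.3,0.1,0,0,0,0.003,1],[0.47,0.16,0,0,0,0.006,1],[0.64,0.22,0,0,0,0.008,1],[0.8,0.28,0.01,0,0,0.01,1],[0.943,0.327,0.012,0,0,0.012,1],[0.943,0.327,0.012,0,0,0.012,1],[0.943,0.327,0.012,0,0,0.012,1],[0.943,0.327,0.012,0,0,0.012,1],[0.943,0.327,0.012,0,0,0.012,1]]])

```text
time_s: 48.45
position: [0.5229, -0.2651, 0.2075]
tcp_rot: [[-0.196, 0.981, 0.001], [0.981, 0.196, -0.001], [-0.001, 0.0, -1.0]]
force: [0.5, -0.1, -1.3]
opening: 0.501
grasp_force: 30.0
```

Request:
carry_out(deltas=[[[0.13,0.035,0,0,0,0.0015,1],[0.3,0.08,0,0,0,0.003,1],[0.47,0.124,0,0,0,0.006,1],[0.64,0.17,0,0,0,0.008,1],[0.8,0.21,0.01,0,0,0.01,1],[0.965,0.2545,0.012,0,0,0.012,1],[0.965,0.2545,0.012,0,0,0.012,1],[0.965,0.2545,0.012,0,0,0.012,1],[0.965,0.2545,0.012,0,0,0.012,1],[0.965,0.2545,0.012,0,0,0.012,1]]])

```text
time_s: 49.28
position: [0.532, -0.116, 0.2057]
tcp_rot: [[-0.121, 0.993, 0.001], [0.993, 0.121, -0.001], [-0.001, 0.001, -1.0]]
force: [-0.1, 0.2, -1.3]
opening: 0.5
grasp_force: 30.0
```

Request:
carry_out(deltas=[[[0.13,0.025,0,0,0,0.0015,1],[0.3,0.055,0,0,0,0.003,1],[0.47,0.087,0,0,0,0.006,1],[0.64,0.12,0,0,0,0.008,1],[0.8,0.15,0.01,0,0,0.01,1],[0.982,0.181,0.012,0,0,0.012,1],[0.982,0.181,0.012,0,0,0.012,1],[0.982,0.181,0.012,0,0,0.012,1],[0.982,0.181,0.012,0,0,0.012,1],[0.982,0.181,0.012,0,0,0.012,1]]])

```text
time_s: 50.12
position: [0.5409, 0.0336, 0.2038]
tcp_rot: [[-0.046, 0.999, 0.0], [0.999, 0.046, -0.001], [-0.001, 0.0, -1.0]]
force: [0.5, 0.3, -1.0]
opening: 0.507
grasp_force: 30.0
```

Request:
carry_out(deltas=[[[0.13,0.014,0,0,0,0.0015,1],[0.3,0.032,0,0,0,0.003,1],[0.47,0.05,0,0,0,0.006,1],[0.64,0.07,0,0,0,0.008,1],[0.8,0.085,0.01,0,0,0.01,1],[0.992,0.106,0.012,0,0,0.012,1],[0.992,0.106,0.012,0,0,0.012,1],[0.992,0.106,0.012,0,0,0.012,1],[0.992,0.106,0.012,0,0,0.012,1],[0.992,0.106,0.012,0,0,0.012,1]]])

```text
time_s: 50.95
position: [0.5495, 0.1829, 0.2019]
tcp_rot: [[0.03, 1.0, -0.0], [1.0, -0.03, -0.001], [-0.001, -0.0, -1.0]]
force: [-0.4, -0.3, -1.4]
opening: 0.506
grasp_force: 30.0
```

Request:
carry_out(deltas=[[[0.13,0.004,0,0,0,0.0015,1],[0.3,0.01,0,0,0,0.003,1],[0.47,0.015,0,0,0,0.006,1],[0.64,0.02,0,0,0,0.008,1],[0.8,0.025,0.01,0,0,0.01,1],[0.997,0.031,0.012,0,0,0.012,1],[0.997,0.031,0.012,0,0,0.012,1],[0.997,0.031,0.012,0,0,0.012,1],[0.997,0.031,0.012,0,0,0.012,1],[0.997,0.031,0.012,0,0,0.012,1]]])

```text
time_s: 51.78
position: [0.5583, 0.3321, 0.2001]
tcp_rot: [[0.105, 0.994, -0.001], [0.994, -0.105, -0.001], [-0.001, -0.001, -1.0]]
force: [0.4, -0.9, -0.6]
opening: 0.5
grasp_force: 30.0
```

```bash
python3 - <<'E'
from h import *
n=now(); s=telemetry.read_state(); print(n,s["force"],s["opening"])
plan(n,[[.5600,.3326,.150,84]])
# gauge vs gap seen from the side: yellow handle blob and where it should be for this TCP
im=capture("side")[:,:,::-1].copy(); h=cv2.cvtColor(im,cv2.COLOR_BGR2HSV); m=cv2.inRange(h,(20,110,110),(36,255,255)); k,l,st,c=cv2.connectedComponentsWithStats(m); print([st[i].tolist() for i in range(1,k) if st[i][4]>12])
z=n[2]-.0238; print(pix("side",[[n[0],n[1],z],[n[0],n[1],z+.055]]))
h=cv2.cvtColor(cv2.imread("pics/side0.png"),cv2.COLOR_BGR2HSV)
# green block inner top edge & plate top in the side view (s2), along fixture y at z=.07
s2=cv2.imread("pics/s2.png"); fc=np.array([.5407,.1494]);a=np.radians(-6); W=lambda x,y:[fc[0]+x*np.cos(a)-y*np.sin(a),fc[1]+x*np.sin(a)+y*np.cos(a)]
for xp in(-.02,0,.02):
    ys=np.arange(.14,.24,.003); q=pix("side",[[*W(xp,y),.07] for y in ys]).astype(np.float32); c=cv2.remap(s2,q[:,0].copy(),q[:,1].copy(),cv2.INTER_LINEAR)[:,0].astype(int); print(xp," ".join(f"{y*1000:.0f}:{v[2]},{v[1]}" for y,v in zip(ys,c)))
E
```

```text
[np.float64(0.5583120105371714), np.float64(0.33209020656877936), np.float64(0.20010317975288922), np.float64(83.97094520313719)] [ 0.4022335  -0.85714569 -0.55834338] 0.5002834706121511
[0.0046, 0.0108, 0.334, 0.0, 0.0, -0.0001] rows 1.2
[[553, 0, 9, 2, 16], [384, 86, 8, 7, 32], [212, 227, 25, 24, 228]]
[[225.22755586 242.28057742]
 [221.8632918  222.82023375]]
-0.02 140:231,218 143:243,234 146:245,236 149:248,242 152:252,247 155:253,249 158:253,250 161:253,250 164:254,250 167:250,243 170:210,196 173:203,187 176:232,222 179:225,209 182:181,168 185:156,146 188:152,141 191:148,138 194:140,145 197:141,176 200:137,182 203:140,184 206:143,186 209:143,186 212:141,185 215:143,185 218:140,183 221:138,179 224:136,173 227:131,161 230:123,145 233:118,131 236:111,118 239:113,122
0 140:134,112 143:135,115 146:131,111 149:127,114 152:142,132 155:208,196 158:244,235 161:252,248 164:254,250 167:246,239 170:207,192 173:208,192 176:234,222 179:225,212 182:182,169 185:160,149 188:155,145 191:155,144 194:149,151 197:143,177 200:145,188 203:147,189 206:145,189 209:146,188 212:145,187 215:143,181 218:139,172 221:136,166 224:132,158 227:130,149 230:122,136 233:120,128 236:123,131 239:125,140
0.02 140:128,114 143:132,116 146:132,116 149:132,119 152:136,125 155:212,200 158:253,248 161:254,251 164:254,250 167:247,240 170:209,195 173:212,199 176:236,225 179:230,219 182:189,176 185:164,155 188:175,165 191:225,212 194:219,216 197:168,196 200:150,192 203:149,192 206:149,190 209:148,183 212:142,175 215:140,168 218:137,161 221:135,156 224:134,153 227:131,143 230:126,133 233:124,132 236:145,154 239:182,182
```

Request:
carry_out(deltas=[[[0.01,0.011,0.05,0,0,0,1],[0.01,0.011,0.1,0,0,0,1],[0.01,0.011,0.16,0,0,0,1],[0.01,0.011,0.22,0,0,0,1],[0.01,0.011,0.28,0,0,0,1],[0.01,0.011,0.34,0,0,0,1],[0.01,0.011,0.38,0,0,0,1],[0.01,0.011,0.38,0,0,0,1],[0.01,0.011,0.38,0,0,0,1],[0.01,0.011,0.38,0,0,0,1]]])

```text
time_s: 52.67
position: [0.5604, 0.3354, 0.1435]
tcp_rot: [[0.103, 0.995, 0.001], [0.995, -0.103, 0.0], [0.0, 0.001, -1.0]]
force: [0.1, -0.3, -1.4]
opening: 0.505
grasp_force: 30.0
```

```bash
python3 - <<'E'
from h import *
n=now(); print(n,telemetry.read_state()["force"]); plan(n,[[.5600,.3334,.110,84],[.5600,.3334,.096,84]])
E
```

```text
[np.float64(0.5603505759681406), np.float64(0.33538527754800623), np.float64(0.14348643598294397), np.float64(84.07572458539867)] [ 0.05318679 -0.30892087 -1.4372571 ]
[-0.0134, -0.001, 0.2232, 0.0, 0.0, 0.0002] rows 0.8
[0.0, 0.0, 0.0933, 0.0, 0.0, -0.0] rows 0.3
```

Request:
carry_out(deltas=[[[-0.013,0,0,0,0,0,1],[-0.013,0,0.02,0,0,0,1],[-0.013,0,0.04,0,0,0,1],[-0.013,0,0.055,0,0,0,1],[-0.013,0,0.07,0,0,0,1],[-0.013,0,0.085,0,0,0,1],[-0.013,0,0.1,0,0,0,1],[-0.013,0,0.115,0,0,0,1],[-0.013,0,0.12,0,0,0,1],[-0.013,0,0.12,0,0,0,1]]])

```text
time_s: 53.5
position: [0.5596, 0.3332, 0.1248]
tcp_rot: [[0.103, 0.995, -0.001], [0.995, -0.103, -0.0], [-0.0, -0.001, -1.0]]
force: [0.4, 0.6, -1.7]
opening: 0.501
grasp_force: 30.0
```

Request:
carry_out(deltas=[[[0,0,0.02,0,0,0,1],[0,0,0.04,0,0,0,1],[0,0,0.06,0,0,0,1],[0,0,0.08,0,0,0,1],[0,0,0.1,0,0,0,1],[0,0,0.12,0,0,0,1],[0,0,0.14,0,0,0,1],[0,0,0.16,0,0,0,1],[0,0,0.18,0,0,0,1],[0,0,0.19,0,0,0,1]]])

```text
time_s: 54.33
position: [0.5595, 0.3331, 0.0961]
tcp_rot: [[0.103, 0.995, -0.001], [0.995, -0.103, -0.0], [-0.0, -0.001, -1.0]]
force: [0.7, 0.2, -1.2]
opening: 0.502
grasp_force: 30.0
```

Request:
carry_out(deltas=[[[0,0,0.002,0,0,0,1],[0,0,0.004,0,0,0,1],[0,0,0.006,0,0,0,1],[0,0,0.008,0,0,0,1],[0,0,0.01,0,0,0,1],[0,0,0.012,0,0,0,1],[0,0,0.014,0,0,0,1],[0,0,0.016,0,0,0,1],[0,0,0.016,0,0,0,1],[0,0,0.016,0,0,0,1]]])

```text
time_s: 55.17
position: [0.5598, 0.3333, 0.0943]
tcp_rot: [[0.103, 0.995, 0.0], [0.995, -0.103, 0.0], [0.0, 0.0, -1.0]]
force: [-0.0, -0.4, -2.1]
opening: 0.503
grasp_force: 30.0
```

Nearly down and no side force. Press until the shoulders touch.

Request:
carry_out(deltas=[[[0,0,0.002,0,0,0,1],[0,0,0.004,0,0,0,1],[0,0,0.006,0,0,0,1],[0,0,0.008,0,0,0,1],[0,0,0.01,0,0,0,1],[0,0,0.012,0,0,0,1],[0,0,0.012,0,0,0,1],[0,0,0.012,0,0,0,1],[0,0,0.012,0,0,0,1],[0,0,0.012,0,0,0,1]]])

```text
time_s: 56.0
position: [0.5598, 0.3333, 0.0938]
tcp_rot: [[0.103, 0.995, 0.0], [0.995, -0.103, 0.0], [0.0, 0.0, -1.0]]
force: [-1.4, -1.3, 6.1]
opening: 0.502
grasp_force: 30.0
```

The shoulders rest on top: z is 0.0938 as predicted, with about 7 N of contact. Lift straight out and return.

Request:
carry_out(deltas=[[[0,0,-0.04,0,0,0,1],[0,0,-0.1,0,0,0,1],[0,0,-0.17,0,0,0,1],[0,0,-0.25,0,0,0,1],[0,0,-0.34,0,0,0,1],[0,0,-0.45,0,0,0,1],[0,0,-0.55,0,0,0,1],[0,0,-0.65,0,0,0,1],[0,0,-0.75,0,0,0,1],[0,0,-0.77,0,0,0,1]]])

```text
time_s: 56.83
position: [0.5617, 0.3341, 0.2122]
tcp_rot: [[0.103, 0.995, 0.007], [0.995, -0.103, 0.003], [0.003, 0.006, -1.0]]
force: [-0.1, 0.2, -0.9]
opening: 0.505
grasp_force: 30.0
```

```bash
python3 - <<'E'
from h import *
n=now(); print(n)
T=[.5138,-.4133,.205,105.67]; plan(n,[[n[i]+(T[i]-n[i])*f for i in range(4)] for f in(.2,.4,.6,.8,1)])
im=capture("side")[:,:,::-1].copy(); h=cv2.cvtColor(im,cv2.COLOR_BGR2HSV); m=cv2.inRange(h,(18,70,90),(34,255,255)); k,l,st,c=cv2.connectedComponentsWithStats(m); print([(*np.round(c[i],1),int(st[i][4])) for i in range(1,k) if 280<c[i][0]<340 and c[i][1]>250])
E
```

```text
[np.float64(0.5616877106925775), np.float64(0.3341088055157267), np.float64(0.2122031773978949), np.float64(84.07831275676587)]
[-0.9978, 0.0393, 0.0096, 0.0, 0.0, -0.012] rows 3.6
[-0.9979, -0.0359, 0.0096, 0.0, 0.0, -0.012] rows 3.6
[-0.9924, -0.111, 0.0096, 0.0, 0.0, -0.012] rows 3.6
[-0.9812, -0.1854, 0.0096, 0.0, 0.0, -0.012] rows 3.6
[-0.9645, -0.2588, 0.0096, 0.0, 0.0, -0.012] rows 3.6
[(np.float64(322.0), np.float64(274.0), 1), (np.float64(323.9), np.float64(277.2), 10), (np.float64(300.0), np.float64(281.0), 1), (np.float64(301.0), np.float64(287.0), 1), (np.float64(303.0), np.float64(289.0), 1)]
```

Request:
carry_out(deltas=[[[-0.13,0.005,0,0,0,-0.0015,1],[-0.3,0.012,0,0,0,-0.003,1],[-0.47,0.02,0,0,0,-0.006,1],[-0.64,0.025,0,0,0,-0.008,1],[-0.8,0.03,0.005,0,0,-0.01,1],[-0.998,0.039,0.01,0,0,-0.012,1],[-0.998,0.039,0.01,0,0,-0.012,1],[-0.998,0.039,0.01,0,0,-0.012,1],[-0.998,0.039,0.01,0,0,-0.012,1],[-0.998,0.039,0.01,0,0,-0.012,1]]])

```text
time_s: 57.72
position: [0.5502, 0.1846, 0.2063]
tcp_rot: [[0.027, 1.0, -0.0], [1.0, -0.027, 0.0], [0.0, -0.0, -1.0]]
force: [0.3, 0.4, -1.2]
opening: 0.503
grasp_force: 30.0
```

Request:
carry_out(deltas=[[[-0.13,-0.005,0,0,0,-0.0015,1],[-0.3,-0.01,0,0,0,-0.003,1],[-0.47,-0.017,0,0,0,-0.006,1],[-0.64,-0.023,0,0,0,-0.008,1],[-0.8,-0.03,0.005,0,0,-0.01,1],[-0.998,-0.036,0.01,0,0,-0.012,1],[-0.998,-0.036,0.01,0,0,-0.012,1],[-0.998,-0.036,0.01,0,0,-0.012,1],[-0.998,-0.036,0.01,0,0,-0.012,1],[-0.998,-0.036,0.01,0,0,-0.012,1]]])

```text
time_s: 58.55
position: [0.5406, 0.0357, 0.205]
tcp_rot: [[-0.049, 0.999, -0.0], [0.999, 0.049, 0.0], [0.0, 0.0, -1.0]]
force: [0.6, -0.5, -0.7]
opening: 0.505
grasp_force: 30.0
```

Request:
carry_out(deltas=[[[-0.13,-0.015,0,0,0,-0.0015,1],[-0.3,-0.033,0,0,0,-0.003,1],[-0.47,-0.052,0,0,0,-0.006,1],[-0.64,-0.07,0,0,0,-0.008,1],[-0.8,-0.09,0.005,0,0,-0.01,1],[-0.992,-0.111,0.01,0,0,-0.012,1],[-0.992,-0.111,0.01,0,0,-0.012,1],[-0.992,-0.111,0.01,0,0,-0.012,1],[-0.992,-0.111,0.01,0,0,-0.012,1],[-0.992,-0.111,0.01,0,0,-0.012,1]]])

```text
time_s: 59.38
position: [0.5309, -0.1135, 0.2034]
tcp_rot: [[-0.124, 0.992, -0.0], [0.992, 0.124, 0.001], [0.001, -0.0, -1.0]]
force: [-0.1, 0.5, -2.1]
opening: 0.5
grasp_force: 30.0
```

Request:
carry_out(deltas=[[[-0.13,-0.025,0,0,0,-0.0015,1],[-0.3,-0.057,0,0,0,-0.003,1],[-0.47,-0.09,0,0,0,-0.006,1],[-0.64,-0.12,0,0,0,-0.008,1],[-0.8,-0.15,0.005,0,0,-0.01,1],[-0.981,-0.185,0.01,0,0,-0.012,1],[-0.981,-0.185,0.01,0,0,-0.012,1],[-0.981,-0.185,0.01,0,0,-0.012,1],[-0.981,-0.185,0.01,0,0,-0.012,1],[-0.981,-0.185,0.01,0,0,-0.012,1]]])

```text
time_s: 60.22
position: [0.5214, -0.2626, 0.2019]
tcp_rot: [[-0.199, 0.98, -0.001], [0.98, 0.199, 0.001], [0.001, -0.001, -1.0]]
force: [-0.2, -0.0, -1.6]
opening: 0.503
grasp_force: 30.0
```

Request:
carry_out(deltas=[[[-0.13,-0.035,0,0,0,-0.0015,1],[-0.3,-0.08,0,0,0,-0.003,1],[-0.47,-0.126,0,0,0,-0.006,1],[-0.64,-0.17,0,0,0,-0.008,1],[-0.8,-0.215,0.005,0,0,-0.01,1],[-0.964,-0.259,0.01,0,0,-0.012,1],[-0.964,-0.259,0.01,0,0,-0.012,1],[-0.964,-0.259,0.01,0,0,-0.012,1],[-0.964,-0.259,0.01,0,0,-0.012,1],[-0.964,-0.259,0.01,0,0,-0.012,1]]])

```text
time_s: 61.05
position: [0.512, -0.4119, 0.2004]
tcp_rot: [[-0.272, 0.962, -0.001], [0.962, 0.272, 0.001], [0.002, -0.0, -1.0]]
force: [0.6, 0.3, -0.8]
opening: 0.503
grasp_force: 30.0
```

```bash
python3 - <<'E'
from h import *
n=now(); print(n); plan(n,[[.5138,-.4133,.130,105.67]])
E
```

```text
[np.float64(0.5120297266723816), np.float64(-0.4118957717298605), np.float64(0.20035819396131385), np.float64(105.7685700897107)]
[-0.0122, 0.0088, 0.4691, 0.0, 0.0, 0.0003] rows 1.7
```

Request:
carry_out(deltas=[[[-0.012,0.009,0.05,0,0,0,1],[-0.012,0.009,0.12,0,0,0,1],[-0.012,0.009,0.2,0,0,0,1],[-0.012,0.009,0.28,0,0,0,1],[-0.012,0.009,0.36,0,0,0,1],[-0.012,0.009,0.43,0,0,0,1],[-0.012,0.009,0.47,0,0,0,1],[-0.012,0.009,0.47,0,0,0,1],[-0.012,0.009,0.47,0,0,0,1],[-0.012,0.009,0.47,0,0,0,1]]])

```text
time_s: 61.88
position: [0.5139, -0.4159, 0.1305]
tcp_rot: [[-0.27, 0.963, 0.001], [0.963, 0.27, -0.001], [-0.001, 0.001, -1.0]]
force: [-0.3, 0.7, -1.2]
opening: 0.506
grasp_force: 30.0
```

```bash
python3 - <<'E'
from h import *
n=now(); print(n); plan(n,[[.5138,-.4133,.105,105.67],[.5138,-.4133,.080,105.67]])
E
```

```text
[np.float64(0.5139344034784112), np.float64(-0.4158794852353944), np.float64(0.130455781483932), np.float64(105.66340424882407)]
[0.0168, 0.0038, 0.1697, 0.0, 0.0, -0.0] rows 0.6
[0.0, 0.0, 0.1667, 0.0, 0.0, -0.0] rows 0.6
```

Request:
carry_out(deltas=[[[0.017,0.004,0,0,0,0,1],[0.017,0.004,0,0,0,0,1],[0.017,0.004,0.02,0,0,0,1],[0.017,0.004,0.04,0,0,0,1],[0.017,0.004,0.06,0,0,0,1],[0.017,0.004,0.08,0,0,0,1],[0.017,0.004,0.1,0,0,0,1],[0.017,0.004,0.12,0,0,0,1],[0.017,0.004,0.14,0,0,0,1],[0.017,0.004,0.14,0,0,0,1]]])

```text
time_s: 62.72
position: [0.5131, -0.4124, 0.1081]
tcp_rot: [[-0.27, 0.963, -0.001], [0.963, 0.27, 0.001], [0.001, -0.001, -1.0]]
force: [-0.9, 0.7, -1.1]
opening: 0.506
grasp_force: 30.0
```

Request:
carry_out(deltas=[[[0,0,0.02,0,0,0,1],[0,0,0.04,0,0,0,1],[0,0,0.06,0,0,0,1],[0,0,0.08,0,0,0,1],[0,0,0.1,0,0,0,1],[0,0,0.12,0,0,0,1],[0,0,0.14,0,0,0,1],[0,0,0.16,0,0,0,1],[0,0,0.18,0,0,0,1],[0,0,0.18,0,0,0,1]]])

```text
time_s: 63.55
position: [0.5131, -0.4124, 0.0812]
tcp_rot: [[-0.27, 0.963, -0.001], [0.963, 0.27, 0.001], [0.001, -0.001, -1.0]]
force: [-0.3, -0.6, -1.5]
opening: 0.505
grasp_force: 30.0
```

Request:
carry_out(deltas=[[[0,0,0.004,0,0,0,1],[0,0,0.008,0,0,0,1],[0,0,0.012,0,0,0,1],[0,0,0.016,0,0,0,1],[0,0,0.02,0,0,0,1],[0,0,0.022,0,0,0,1],[0,0,0.024,0,0,0,1],[0,0,0.024,0,0,0,1],[0,0,0.024,0,0,0,1],[0,0,0.024,0,0,0,1]]])

```text
time_s: 64.38
position: [0.5135, -0.4128, 0.0788]
tcp_rot: [[-0.27, 0.963, 0.0], [0.963, 0.27, -0.0], [-0.0, 0.0, -1.0]]
force: [-1.0, 1.4, 2.0]
opening: 0.501
grasp_force: 30.0
```

Home: z is 0.0788, the same as before it was drawn, with contact. Release, lift, and clear away for a final numeric check.

Request:
carry_out(deltas=[[[0,0,0,0,0,0,0],[0,0,0,0,0,0,-0.4],[0,0,0,0,0,0,-0.7],[0,0,0,0,0,0,-1],[0,0,0,0,0,0,-1],[0,0,0,0,0,0,-1],[0,0,0,0,0,0,-1],[0,0,0,0,0,0,-1],[0,0,0,0,0,0,-1],[0,0,0,0,0,0,-1]]])

```text
time_s: 65.22
position: [0.5135, -0.4128, 0.0784]
tcp_rot: [[-0.27, 0.963, -0.0], [0.963, 0.27, 0.0], [0.0, -0.0, -1.0]]
force: [-0.1, 0.4, 0.8]
opening: 0.988
grasp_force: 0.0
```

Request:
carry_out(deltas=[[[0,0,-0.08,0,0,0,-1],[0,0,-0.18,0,0,0,-1],[0,0,-0.3,0,0,0,-1],[0,0,-0.42,0,0,0,-1],[0,0,-0.54,0,0,0,-1],[0,0,-0.66,0,0,0,-1],[0,0,-0.78,0,0,0,-1],[0,0,-0.9,0,0,0,-1],[0,0,-0.9,0,0,0,-1],[0,0,-0.9,0,0,0,-1]]])

```text
time_s: 66.05
position: [0.514, -0.4133, 0.2151]
tcp_rot: [[-0.27, 0.963, 0.002], [0.963, 0.27, -0.003], [-0.003, 0.002, -1.0]]
force: [0.1, 0.9, -0.5]
opening: 1.0
grasp_force: 0.0
```

Request:
carry_out(deltas=[[[-0.2,-0.2,0,0,0,0,-1],[-0.4,-0.4,0,0,0,0,-1],[-0.6,-0.6,0,0,0,0,-1],[-0.8,-0.8,0,0,0,0,-1],[-0.8,-0.95,0,0,0,0,-1],[-0.8,-0.95,0,0,0,0,-1],[-0.8,-0.95,0,0,0,0,-1],[-0.8,-0.95,0,0,0,0,-1],[-0.8,-0.95,0,0,0,0,-1],[-0.8,-0.95,0,0,0,0,-1]]])

```text
time_s: 66.88
position: [0.41, -0.5654, 0.2131]
tcp_rot: [[-0.272, 0.962, -0.0], [0.962, 0.272, 0.001], [0.001, 0.0, -1.0]]
force: [0.2, 0.4, 0.9]
opening: 1.004
grasp_force: 0.0
```

```bash
python3 - <<'E'
from h import *
print(now(),telemetry.read_state()["force"])
s=capture("side")[:,:,::-1].copy(); t=capture("top")[:,:,::-1].copy()
h=cv2.cvtColor(s,cv2.COLOR_BGR2HSV); m=cv2.inRange(h,(18,70,90),(34,255,255)); k,l,st,c=cv2.connectedComponentsWithStats(m); print("ptr",[(*np.round(c[i],1),int(st[i][4])) for i in range(1,k) if 280<c[i][0]<340 and c[i][1]>250])
for n,im,ref in(("top",t,"pics/top0.png"),("side",s,"pics/side0.png")):
    o=cv2.imread(ref); boxes={"top":dict(gauge=(432,208,470,246),driver=(205,118,245,183),wrench=(303,122,330,180),billet=(352,150,402,174)),"side":dict(gauge=(408,118,442,162),driver=(180,200,219,250),wrench=(258,160,300,198),billet=(310,135,355,170))}[n]
    for b,(u0,v0,u1,v1) in boxes.items(): print(n,b,int((np.abs(o[v0:v1,u0:u1].astype(int)-im[v0:v1,u0:u1]).max(2)>40).sum()),"of",(u1-u0)*(v1-v0))
# seated spool rings: fit where expected (bright ring template): project and compare with brightness
u=np.array([.1045,.9945])
for p in[(.5844,.1562),(.5755,.067),(.4879,.0762)]:
    x,y=np.array(p)+u*(.120-.0276)
    for cam,im in(("side",s),("top",t)):
        g=im.mean(2).astype(np.float32); r={}
        for z in(.092,.097,.102,.107,.112):
            q=pix(cam,circ(x,y,z,.014)).astype(np.float32); r[z]=int(cv2.remap(g,q[:,0].copy(),q[:,1].copy(),cv2.INTER_LINEAR).mean())
        print(cam,np.round([x,y],3),r)
E
```

```text
[np.float64(0.40996479452690066), np.float64(-0.565422406580758), np.float64(0.2131021968035678), np.float64(105.79171544397167)] [0.24066167 0.40895789 0.8709937 ]
ptr [(np.float64(323.3), np.float64(276.8), 12), (np.float64(300.1), np.float64(280.8), 8), (np.float64(301.5), np.float64(287.7), 11)]
top gauge 913 of 1444
top driver 0 of 2600
top wrench 0 of 1566
top billet 0 of 1200
side gauge 489 of 1496
side driver 0 of 1950
side wrench 0 of 1596
side billet 0 of 1575
side [0.594 0.248] {0.092: 174, 0.097: 212, 0.102: 231, 0.107: 214, 0.112: 205}
top [0.594 0.248] {0.092: 198, 0.097: 198, 0.102: 191, 0.107: 174, 0.112: 153}
side [0.585 0.159] {0.092: 165, 0.097: 209, 0.102: 211, 0.107: 159, 0.112: 136}
top [0.585 0.159] {0.092: 197, 0.097: 203, 0.102: 202, 0.107: 193, 0.112: 179}
side [0.498 0.168] {0.092: 168, 0.097: 215, 0.102: 222, 0.107: 188, 0.112: 166}
top [0.498 0.168] {0.092: 201, 0.097: 204, 0.102: 204, 0.107: 197, 0.112: 185}
```

```bash
python3 - <<'E'
from h import *
for n,f in(("side","pics/side0.png"),("top","pics/top0.png")):
    for im in(cv2.imread(f),capture(n)[:,:,::-1].copy()):
        h=cv2.cvtColor(im,cv2.COLOR_BGR2HSV); m=cv2.inRange(h,(24,120,60),(34,255,255)); k,l,st,c=cv2.connectedComponentsWithStats(m); print(n,[st[i].tolist() for i in range(1,k) if st[i][4]>40])
E
```

```text
side [[422, 125, 14, 6, 53]]
side []
top [[443, 217, 19, 18, 238]]
top [[444, 217, 18, 19, 243]]
```

```bash
python3 -c "
from rig import job
print(job.hand_in())"
```

```text
the job is handed in; nothing more can be done
None
```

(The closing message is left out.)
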